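Set rinsed beakers upside down on the drying stand

TASK

Get the rinsed beakers drying: first, with the tray still empty, screw the stand's adjustable foot down by its red knob until it touches the table. Then turn every beaker over and stand it upside down, mouth flat on the ribbed tray and wholly on it, none stacked on another, and only when all are there press the small lever on the blower's head fully down. Leave the measuring cylinder and the jerrycan where they stand.

Things in the scene. Friction and masses are not known exactly. Their poses are not given: they have to be found in the camera images.
- stand: Drying stand, fixed to the table (it cannot be shifted). White ribbed tray, 200 mm along its x and 290 mm along its y, flat top 35 mm above the table; origin on the table under the tray's centre, z up. Beyond the tray's +y edge stands a grey blower housing (60 mm in y, centre at y = +195 mm, x from -20 to +110 mm, 130 mm high); at the -y edge, at its -x corner, an aluminium lug carries the adjustable foot. The stand's yaw is within 0.15 rad of zero.
- foot (a joint): Turn of the adjustable foot in rad: 0 fully screwed up (foot pad about 6 mm clear of the table), 4.0 when its rubber pad touches the table, where it stops turning. Clockwise seen from above screws it down and increases the value; 9 mm per turn (1.43 mm per rad). Friction holds it where it is left (0.06 N m to turn). It starts between 0 and 1.0.
- foot_knob (a point): Centre of the red bar-shaped knob on top of the foot's screw, on the screw's axis, which stands at x = -70 mm, y = -185 mm of the stand. The bar is 46 mm long along this frame's x, 14 mm thick along its y and 26 mm high; it turns and sinks with the foot; its centre is about 73 mm above the table when fully up and 68 mm when the foot touches. The lug below it has its top at 35 mm.
- lever (a joint): Small lever on the blower's head: 0 = up (the arm points to the stand's -x and 0.5 rad above level), 1.0 = fully down (0.5 rad below level, at its stop), which swings the blue shutter off the air outlet. It stays where it is left (friction 0.12 N m, about 1.5 N at the pad). It starts between 0 and 0.15.
- lever_pad (a point): Top of the red pad (30 x 26 mm) at the end of that lever, 85 mm from its pivot. The pivot, an axis along the stand's y, lies at x = +13 mm, y = +155 mm, 107 mm above the table. The pad's top is about 152 mm above the table when up and about 72 mm when down, so it sinks about 80 mm, swinging at most 13 mm towards -x of the stand on the way. Push it down from above.
- mat: Black rubber drain mat, fixed, 260 x 280 mm, 4 mm thick, on which the rinsed beakers stand; origin on the table under its centre, z up.
- beaker1: Square white plastic beaker with a red band near its rim: 56 x 56 mm outside, 60 mm high, walls and floor 4 mm, straight-sided, 60 to 110 g. Origin at the centre of the outside of its closed floor, z towards the open mouth, x and y square to its sides. Starts mouth up on the mat. May be absent: two or three of the four are there in a run.
- beaker2: Square white plastic beaker with a yellow band near its rim: 56 x 56 mm outside, 60 mm high, walls and floor 4 mm, straight-sided, 60 to 110 g. Origin at the centre of the outside of its closed floor, z towards the open mouth, x and y square to its sides. Starts mouth up on the mat. May be absent: two or three of the four are there in a run.
- beaker3: Square white plastic beaker with a green band near its rim: 56 x 56 mm outside, 60 mm high, walls and floor 4 mm, straight-sided, 60 to 110 g. Origin at the centre of the outside of its closed floor, z towards the open mouth, x and y square to its sides. Starts mouth up on the mat. May be absent: two or three of the four are there in a run.
- beaker4: Square white plastic beaker with an orange band near its rim: 56 x 56 mm outside, 60 mm high, walls and floor 4 mm, straight-sided, 60 to 110 g. Origin at the centre of the outside of its closed floor, z towards the open mouth, x and y square to its sides. Starts mouth up on the mat. May be absent: two or three of the four are there in a run.
- cylinder: Bystander: clear measuring cylinder on a white foot, 210 mm high, foot 72 mm across; easily tipped. Origin under its foot.
- jerrycan: Bystander: small blue jerrycan, 120 x 190 mm, 235 mm high. Origin underneath.
Things that resemble listed ones, but are neither listed nor needed, are in the scene too. Leave any black or brown look-alike of the beaker2 alone.

How it is judged (in metres and radians):
On the way, in this order (a step that is already met when the one before it is completed fails the run):
1. the adjustable foot is screwed down to the table (within 0.3 rad of touching) while no beaker is on the stand (value of joint foot above 3.7 rad and horizontal distance between each of beaker1, beaker2, beaker3, beaker4 and stand above 0.17 m), for 0.2 s.
2. every beaker present stands upside down on the tray, with the lever still up (below 0.4) and the foot still down (value of joint foot above 3.7 rad and value of joint lever below 0.4 rad and angle between each of beaker1, beaker2, beaker3, beaker4's own z axis and vertical above 2.97 rad and x of beaker1 in the frame of stand between -0.085 and 0.085 m and y of beaker1 in the frame of stand between -0.125 and 0.125 m and z of beaker1 in the frame of stand between 0.089 and 0.102 m and x of beaker2 in the frame of stand between -0.085 and 0.085 m and y of beaker2 in the frame of stand between -0.125 and 0.125 m and z of beaker2 in the frame of stand between 0.089 and 0.102 m and x of beaker3 in the frame of stand between -0.085 and 0.085 m and y of beaker3 in the frame of stand between -0.125 and 0.125 m and z of beaker3 in the frame of stand between 0.089 and 0.102 m and x of beaker4 in the frame of stand between -0.085 and 0.085 m and y of beaker4 in the frame of stand between -0.125 and 0.125 m and z of beaker4 in the frame of stand between 0.089 and 0.102 m), for 0.2 s.
3. the lever on the blower's head is pressed down (above 0.85) (value of joint lever above 0.85 rad), for 0.2 s.
At the end, for the whole second after the job is handed in: The foot is within 0.3 rad of touching the table, the lever is above 0.85, and every beaker present stands at rest upside down (mouth down within 0.17 rad) with its mouth on the tray's top, its centre within 85 mm (x) and 125 mm (y) of the tray's centre (value of joint foot above 3.7 rad and value of joint lever above 0.85 rad and angle between each of beaker1, beaker2, beaker3, beaker4's own z axis and vertical above 2.97 rad and x of beaker1 in the frame of stand between -0.085 and 0.085 m and y of beaker1 in the frame of stand between -0.125 and 0.125 m and z of beaker1 in the frame of stand between 0.089 and 0.102 m and x of beaker2 in the frame of stand between -0.085 and 0.085 m and y of beaker2 in the frame of stand between -0.125 and 0.125 m and z of beaker2 in the frame of stand between 0.089 and 0.102 m and x of beaker3 in the frame of stand between -0.085 and 0.085 m and y of beaker3 in the frame of stand between -0.125 and 0.125 m and z of beaker3 in the frame of stand between 0.089 and 0.102 m and x of beaker4 in the frame of stand between -0.085 and 0.085 m and y of beaker4 in the frame of stand between -0.125 and 0.125 m and z of beaker4 in the frame of stand between 0.089 and 0.102 m and linear speed of each of beaker1, beaker2, beaker3, beaker4 below 0.03 m/s).
It fails at once if the cylinder is shifted by more than 40 mm or tipped (distance of cylinder from where it was at the start of the episode above 0.04 m or angle between cylinder's own z axis and vertical above 0.4 rad).
It fails at once if the jerrycan is shifted by more than 40 mm or tipped (distance of jerrycan from where it was at the start of the episode above 0.04 m or angle between jerrycan's own z axis and vertical above 0.4 rad).
Of beaker1, beaker2, beaker3, beaker4 only 2 to 3 are there at a start; the rules pass over those that are not, and their reading is None.
At some moment in a run one of beaker1, beaker2, beaker3, beaker4 may be knocked a few centimetres aside while the robot is not near it.
Once in a run the grip may slacken for a moment while it holds something.
It also fails if it takes over 210 s, if anything falls off the work surface, if the arm or the gripper's body presses on something with over 40 N, if the wrist force passes 120 N, or if a joint passes its speed limit or range.

ROBOT

A 6-joint arm with a two-finger parallel gripper is mounted at the origin on the work surface. World frame = base frame: x ahead of the robot, y to its left, z up, the work surface at z = 0. Lengths are in mm, angles in rad, forces in N, time in s.
With the tool pointing down it reaches from about 250 to 775 mm from the base axis. Payload 8.9 kg.
Tool frame: the origin (TCP) lies at the very end of the fingers, on their centre line; the grasp point (between the pads) lies 19 mm behind it; z points along the fingers, x is the direction in which the jaws open and shut, and the axes are right-handed (so a half turn about z gives the same grasp; the last joint's range is limited). The gripper opens to 85 mm and grips with 20 to 120 N. Pads are 22 mm wide; open, the fingers measure 114 mm over their backs; the gripper's body (76 mm by 85 mm) begins 54 mm behind the grasp point. The pads swing forward as they close: fully open they stand 13 mm farther back than shut.
Start: joints at [-1.319, 0.291, -0.153, 1.127, 0, 1.431], TCP at [199.989, -485.415, 231.305] pointing down, gripper open.
Joint ranges: [-2.52, 2.52], [-0.91, 1.74], [-1.3, 1.37], [-1.96, 2.02], [-1.52, 1.47], [-3.14, 3.14]. Speed limits (rad/s): [2.22, 2.22, 2.79, 3.14, 3.14, 3.14].

INTERFACE

Orientations are given as a unit quaternion [w, x, y, z].
In Python, from station import observe, grab_frame, calibration, sign_off gives the robot as it stands.
- The arm moves only by the tool servo_tool, never from a script. Its argument "increments" is a list of rows, each a list of 3 entries, a list of its own where there are three numbers: the turn, a rotation vector about the tool's x, y, z in rad, then the shift along the tool's x, y, z in m, then the opening in per cent of the stroke, from 0 (shut) to 100 (fully open). In form: [[[ax, ay, az], [tx, ty, tz], grip], ...]. A call has 1 to 5 rows; each row shifts and turns the commanded pose from where the row before left it, along the tool's axes as they then stand; what a row does not reach is not made up. A row lasts 1/12 s, in which the tool goes at most 41.7 mm and 7.16 degrees, less where a joint would pass 70% of its speed; a pose out of reach is approached as far as the arm can. A call with a gripper value outside its range is refused whole. The fingers move at their own pace and stop on an object; "newtons" is the grip in N (left out, the last holds). Time passes only in rows, so rows that do not move let the fingers close. It gives the time, the measured TCP pose, the force and the opening at its end, in the units of the state.
- observe(): the state, without advancing time (a new reading comes with each control period).
- grab_frame(name): name is "scene" or "top"; returns the picture (400x640x3 uint8, red, green, blue); there is no depth.
- calibration(name): a dict with "fx", "fy", "cx", "cy" (pixels), "k1" (the pictures are not rectified: a ray, as slopes to the right and down, at radius r is drawn at 1 + k1 r^2 times it, then the intrinsics apply), "camera_from_world" (4x4, takes a point from world to camera coordinates). Camera axes: x right, y down, z forward; pixel columns grow to the right and rows downward; lengths in mm; the calibration is good to about 2 mm. A picture is of the moment at which its call begins. calibration takes no time and is no camera call.
- sign_off(): hands the job in, once; it reports no verdict.
The state is a dict: "clock": time; "joint_positions": joint angles; "dq": joint speeds; "effort": joint torques, N m; "position": TCP position; "orientation": TCP orientation; "wrist_force": force on the tool from outside, world axes, zero at the start; "torque": the same for the moment, N m; "finger_gap": finger opening in mm.
Only numpy, scipy, OpenCV 4.12 (cv2) and the standard library are available. Lean on these libraries where they do the work, as an engineer would, in place of code of your own. Each camera call takes 0.05 s, during which the arm holds its last target. There are 200 camera calls.

## Working session

There is one attempt and no reset: what is moved stays moved. The work goes in short steps, Python scripts to look and compute and a tool call to move; the robot and the scene stay as the last step left them, time stands still between calls to the robot, and variables do not carry over. Pictures are saved under pics/ and viewed, about 12 in all and at most 16, crops included, and the job is handed in when it is done.

Besides the shell and the picture viewer there is one more tool, called by a JSON object that holds its "name" and its "arguments". servo_tool: Moves the arm, as the interface text tells. Its arguments: {"type":"object","properties":{"increments":{"type":"array"},"newtons":{"type":"number"}},"required":["increments"]}

```bash
mkdir -p pics; ls
cat > h.py <<'E'
import numpy as np, cv2
from station import *
def snap(n,f):
    im=grab_frame(n); cv2.imwrite(f'pics/{f}.png',im[:,:,::-1]); return im
def K(c): return np.array([[c['fx'],0,c['cx']],[0,c['fy'],c['cy']],[0,0,1]]),np.array([c['k1'],0,0,0,0.])
def proj(n,P):
    c=calibration(n);T=np.array(c['camera_from_world']);k,d=K(c)
    return cv2.projectPoints(np.array(P,float).reshape(-1,1,3),cv2.Rodrigues(T[:3,:3])[0],T[:3,3],k,d)[0].reshape(-1,2)
def back(n,uv,z):
    c=calibration(n);T=np.array(c['camera_from_world']);k,d=K(c)
    r=cv2.undistortPoints(np.array(uv,float).reshape(-1,1,2),k,d).reshape(-1,2)
    R=T[:3,:3];o=-R.T@T[:3,3];D=np.c_[r,np.ones(len(r))]@R
    s=(np.array(z)-o[2])/D[:,2]
    return o+D*s[:,None]
E
python3 - <<'E'
from h import *
for n in('scene','top'):
    snap(n,n+'0');c=calibration(n);T=np.array(c['camera_from_world']);print(n,c['fx'],c['k1'],-T[:3,:3].T@T[:3,3],T[:3,:3].round(2).tolist())
print(observe())
E
```

```text
pics
scene 398.3123104618477 0.025957829116020056 [1643.6055391  -131.82890333  829.31405285] [[0.08, 1.0, 0.0], [0.54, -0.04, -0.84], [-0.84, 0.07, -0.54]]
top 430.1000104192961 -0.11241700229408254 [ 431.3715161   -50.74869875 1513.48997923] [[0.0, -1.0, 0.02], [-1.0, -0.0, -0.07], [0.07, -0.02, -1.0]]
{'clock': 0.1, 'joint_positions': array([-1.31929699e+00,  2.91221137e-01, -1.54014951e-01,  1.12671788e+00,
       -6.70228487e-06,  1.43151544e+00]), 'dq': array([ 9.99128908e-05, -1.96786638e-03,  3.81918412e-03, -6.75513434e-04,
        1.02160703e-03, -4.19310625e-04]), 'effort': array([ 2.71046389e-03, -5.37978673e+01,  3.31919074e+01,  9.33885807e-03,
       -1.98120797e-04, -6.19296401e-07]), 'position': array([ 199.89250929, -485.04332214,  230.80459679]), 'orientation': array([-3.83190820e-04,  8.30936062e-01, -5.56367617e-01, -4.33827983e-04]), 'wrist_force': array([-0.5414427 , -0.37219346,  0.30768539]), 'torque': array([-0.00221313,  0.00838355,  0.0009289 ]), 'finger_gap': 85.30777654195806}
```

View pics/scene0.png

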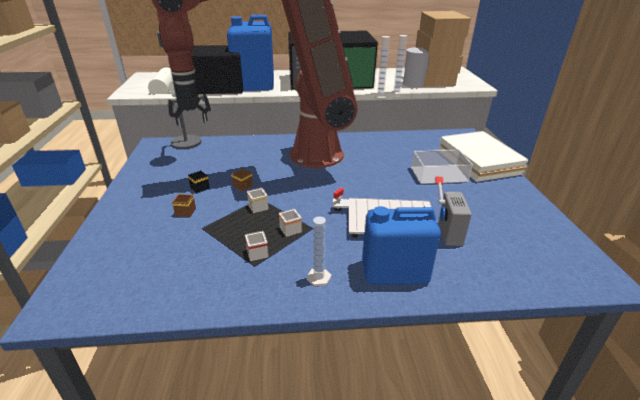

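View pics/top0.png

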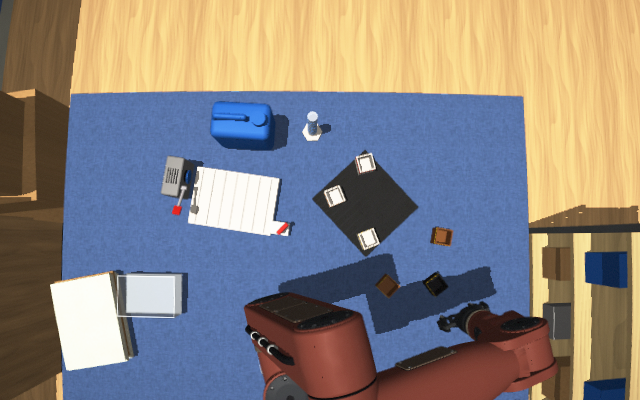

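Top picture: the stand's tray spans about (190-280, 168-235), the red knob is near (282,229) and the lever pad near (177,210). Three white beakers stand on the mat at (365,163), (334,196) and (368,238). The look-alikes off the mat at (441,236), (387,285) and (435,284) are brown, brown and black. The cylinder is at (312,127) and the jerrycan at (243,122). Next is an enlarged crop to confirm bands and corners.

Run:
```python
import cv2,numpy as np
t=cv2.imread('pics/top0.png');s=cv2.imread('pics/scene0.png')
a=cv2.resize(t[145:255,305:425],None,fx=5,fy=5,interpolation=cv2.INTER_CUBIC) #600x550
b=cv2.resize(s[180:270,230:310],None,fx=2.5,fy=2.5)
o=np.zeros((550,800,3),np.uint8);o[:,:600]=a;o[:b.shape[0],600:600+b.shape[1]]=b
cv2.imwrite('pics/c1.png',o)
a=cv2.resize(t[150:250,155:300],None,fx=5.5,fy=5.5,interpolation=cv2.INTER_CUBIC);cv2.imwrite('pics/c2.png',a)
```

```text
(no output)
```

View pics/c1.png

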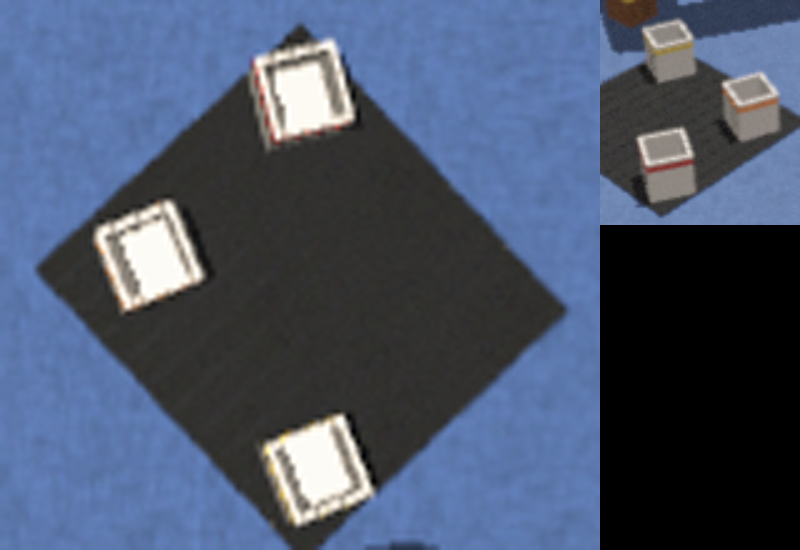

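View pics/c2.png

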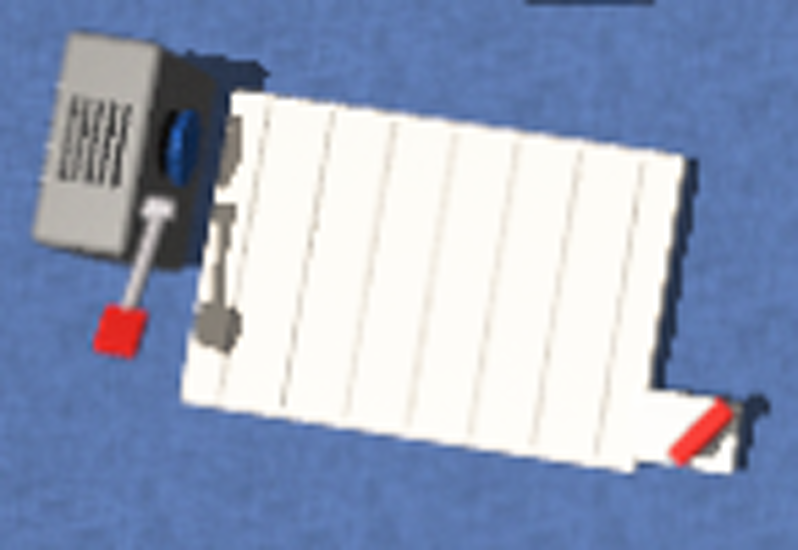

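Crop 1 confirms three white beakers with red, orange and yellow bands (beaker1, 4 and 2). The rim centres in the crop are about (303,91), (150,257) and (318,470). Crop 2 shows the tray corners at about (233,90), (686,155), (633,470) and (182,403), the knob bar from (725,402) to (676,461), and the pad centre at about (121,330).

```bash
cat > m.py <<'E'
from h import *
def sq(P,name):
    c=P.mean(0);e=np.roll(P,-1,0)-P;L=np.linalg.norm(e[:,:2],axis=1)
    a=np.arctan2(e[:,1],e[:,0]);print(name,c.round(1),'sides',L.round(1),'ang',np.degrees(a).round(1))
E
python3 - <<'E'
from m import *
f=lambda p,s,o:np.array(p)/s+np.array(o)
z1=lambda z,n=4:[z]*n
o=(305-.4,145-.4)
for n,p in dict(red=[(252,62),(333,40),(354,124),(272,142)],orange=[(95,240),(172,200),(205,280),(127,312)],yellow=[(263,448),(342,415),(372,492),(298,525)]).items():
    sq(back('top',f(p,5,o),z1(64)),n)
o=(155-.4,150-.4)
sq(T:=back('top',f([(233,90),(686,155),(633,470),(182,403)],5.5,o),z1(35)),'tray');print(T.round(0))
sq(back('top',f([(718,397),(733,408),(683,466),(669,455)],5.5,o),z1(85)),'knob')
sq(back('top',f([(107,303),(147,312),(137,357),(94,350)],5.5,o),z1(150)),'pad')
for n,p,z in(('top',(312,132),0),('scene',(318,278),5),):print('cyl',back(n,[p],[z]).round(0))
print('jerry',back('top',[(212,102),(270,106),(274,150),(213,141)],z1(200)).round(0))
c=T.mean(0)
for psi in(np.radians(-6),np.radians(-8.),np.radians(-10)):
    R=np.array([[np.cos(psi),-np.sin(psi)],[np.sin(psi),np.cos(psi)]])
    for q in((-70,-185),(13-75,155)):print(psi,q,(c[:2]+R@q).round(1))
E
```

```text
red [ 674.7 -237.1   64. ] sides [58.  59.7 57.8 56.7] ang [ -74.2 -166.5  102.8   13.7]
orange [ 560.3 -132.3   64. ] sides [59.1 58.8 57.2 53.4] ang [ -62.2 -157.7  112.5   24. ]
yellow [ 417.2 -246.6   64. ] sides [58.2 55.7 55.  56.9] ang [ -67.4 -158.8  113.8   24.5]
tray [547.4 216.1  35. ] sides [291.  200.3 287.4 200.2] ang [-98.1 171.   81.9  -8. ]
[[667. 345.  35.]
 [626.  57.  35.]
 [428.  89.  35.]
 [468. 373.  35.]]
knob [451.7  43.2  85. ] sides [11.2 46.1 10.7 45.7] ang [-126.   139.5   52.2  -39.9]
pad [507.5 377.  150. ] sides [24.4 26.7 25.9 28.3] ang [-102.2  168.6   81.3  -14.4]
cyl [[796. -55.   0.]]
cyl [[801. -59.   5.]]
jerry [[844. 260. 200.]
 [831.  77. 200.]
 [691.  63. 200.]
 [719. 253. 200.]]
-0.10471975511965978 (-70, -185) [458.4  39.4]
-0.10471975511965978 (-62, 155) [501.9 376.7]
-0.13962634015954636 (-70, -185) [452.3  42.6]
-0.13962634015954636 (-62, 155) [507.5 378.2]
-0.17453292519943295 (-70, -185) [446.3  46.1]
-0.17453292519943295 (-62, 155) [513.2 379.5]
```

```bash
cat >> m.py <<'E'
from scipy.spatial.transform import Rotation as Ro
def st():
    s=observe();q=s['orientation'];R=Ro.from_quat([q[1],q[2],q[3],q[0]]);return s,R
def go(x,y,z,psi=None):
    """tool-frame shift (mm) to the target, then remaining turn about tool z / tilt"""
    s,R=st();d=np.array([x,y,z])-s['position'];print('shift tool mm',R.inv().apply(d).round(1))
    if psi is not None:
        Rt=Ro.from_euler('z',psi)*Ro.from_euler('x',np.pi); print('rotvec in tool',(R.inv()*Rt).as_rotvec().round(3))
def info():
    s,R=st();X=R.as_matrix();print('t',round(s['clock'],2),'p',s['position'].round(1),'psi',round(np.arctan2(X[1,0],X[0,0]),3),'z',X[:,2].round(3),'q',s['joint_positions'].round(3),'F',s['wrist_force'].round(1),'T',s['torque'].round(2),'gap',round(s['finger_gap'],1))
E
python3 -c "
from m import *
info();go(452,43,231,np.radians(-130))"
```

```text
t 0.1 p [ 199.9 -485.   230.8] psi -1.18 z [-0.     0.001 -1.   ] q [-1.319  0.291 -0.154  1.127 -0.     1.432] F [-0.5 -0.4  0.3] T [-0.    0.01  0.  ] gap 85.3
shift tool mm [-3.922e+02 -4.342e+02  3.000e-01]
rotvec in tool [0.000e+00 1.000e-03 1.089e+00]
```

{"name": "servo_tool", "arguments": {"increments": [[[0,0,0],[-0.0196,-0.0217,0],100],[[0,0,0],[-0.0196,-0.0217,0],100],[[0,0,0],[-0.0196,-0.0217,0],100],[[0,0,0],[-0.0196,-0.0217,0],100],[[0,0,0],[-0.0196,-0.0217,0],100]]}}

```text
clock: 0.52
position: [263.2, -352.0, 231.0]
orientation: [-0.0, 0.831, -0.557, -0.0]
wrist_force: [0.9, -0.3, 0.2]
finger_gap: 85.2
```

{"name": "servo_tool", "arguments": {"increments": [[[0,0,0],[-0.0196,-0.0217,0],100],[[0,0,0],[-0.0196,-0.0217,0],100],[[0,0,0],[-0.0196,-0.0217,0],100],[[0,0,0],[-0.0196,-0.0217,0],100],[[0,0,0],[-0.0196,-0.0217,0],100]]}}

```text
clock: 0.93
position: [326.2, -220.1, 231.2]
orientation: [-0.0, 0.831, -0.556, -0.0]
wrist_force: [0.4, -0.7, 0.5]
finger_gap: 85.3
```

{"name": "servo_tool", "arguments": {"increments": [[[0,0,0],[-0.0196,-0.0217,0],100],[[0,0,0],[-0.0196,-0.0217,0],100],[[0,0,0],[-0.0196,-0.0217,0],100],[[0,0,0],[-0.0196,-0.0217,0],100],[[0,0,0],[-0.0196,-0.0217,0],100]]}}

```text
clock: 1.35
position: [389.2, -88.1, 231.2]
orientation: [0.0, 0.831, -0.556, -0.0]
wrist_force: [0.4, -0.5, 0.4]
finger_gap: 85.5
```

{"name": "servo_tool", "arguments": {"increments": [[[0,0,0],[-0.0196,-0.0217,0],100],[[0,0,0],[-0.0196,-0.0217,0],100],[[0,0,0],[-0.0196,-0.0217,0],100],[[0,0,0],[-0.0196,-0.0217,0],100],[[0,0,0],[-0.0196,-0.0217,0],100]]}}

```text
clock: 1.77
position: [452.1, 43.9, 231.1]
orientation: [0.0, 0.831, -0.556, -0.0]
wrist_force: [-0.0, -1.1, 0.7]
finger_gap: 85.0
```

{"name": "servo_tool", "arguments": {"increments": [[[0,0,-0.12],[0,0,0],100],[[0,0,-0.12],[0,0,0],100],[[0,0,-0.12],[0,0,0],100],[[0,0,-0.12],[0,0,0],100],[[0,0,-0.12],[0,0,0],100]]}}

```text
clock: 2.18
position: [451.7, 42.5, 231.0]
orientation: [0.0, 0.959, -0.283, -0.0]
wrist_force: [0.2, -0.2, 0.2]
finger_gap: 85.4
```

```bash
python3 -c "
from m import *
info();go(452,43,231,np.radians(-130))"
```

```text
t 2.18 p [451.7  42.5 231. ] psi -0.574 z [-0.001  0.    -1.   ] q [-0.067  0.156 -0.33   1.086 -0.     2.077] F [ 0.2 -0.2  0.2] T [-0.05  0.01 -0.01] gap 85.4
shift tool mm [ 0.  -0.6 -0. ]
rotvec in tool [1.000e-03 0.000e+00 1.695e+00]
```

{"name": "servo_tool", "arguments": {"increments": [[[0,0,-0.12],[0,0,0],100],[[0,0,-0.12],[0,0,0],100],[[0,0,-0.12],[0,0,0],100],[[0,0,-0.12],[0,0,0],100],[[0,0,-0.12],[0,0,0],100]]}}

```text
clock: 2.6
position: [451.7, 42.4, 231.0]
orientation: [-0.0, 1.0, 0.013, -0.0]
wrist_force: [1.0, 0.7, 0.8]
finger_gap: 85.5
```

{"name": "servo_tool", "arguments": {"increments": [[[0,0,-0.12],[0,0,0],100],[[0,0,-0.12],[0,0,0],100],[[0,0,-0.12],[0,0,0],100],[[0,0,-0.12],[0,0,0],100],[[0,0,-0.12],[0,0,0],100]]}}

```text
clock: 3.02
position: [451.7, 42.4, 231.0]
orientation: [-0.0, 0.951, 0.308, -0.0]
wrist_force: [-0.5, -0.0, -0.3]
finger_gap: 85.2
```

{"name": "servo_tool", "arguments": {"increments": [[[0,0,-0.12],[0,0,0],100],[[0,0,-0.12],[0,0,0],100],[[0,0,-0.12],[0,0,0],100],[[0,0,-0.12],[0,0,0],100],[[0,0,-0.12],[0,0,0],100]]}}

```text
clock: 3.43
position: [451.7, 42.4, 231.0]
orientation: [-0.0, 0.818, 0.575, -0.0]
wrist_force: [-0.1, -0.8, 0.3]
finger_gap: 85.2
```

{"name": "servo_tool", "arguments": {"increments": [[[0,0,-0.12],[0,0,0],100],[[0,0,-0.12],[0,0,0],100],[[0,0,-0.12],[0,0,0],100],[[0,0,-0.12],[0,0,0],100],[[0,0,-0.12],[0,0,0],100]]}}

```text
clock: 3.85
position: [451.7, 42.4, 231.0]
orientation: [-0.0, 0.611, 0.791, -0.0]
wrist_force: [-0.7, 0.1, -1.1]
finger_gap: 85.5
```

{"name": "servo_tool", "arguments": {"increments": [[[0,0,-0.12],[0,0,0],60],[[0,0,-0.12],[0,0,0],60],[[0,0,-0.12],[0,0,0],60],[[0,0,-0.12],[0,0,0],60],[[0,0,-0.12],[0,0,0],60]]}}

```text
clock: 4.27
position: [451.7, 42.4, 231.0]
orientation: [-0.0, 0.35, 0.937, -0.0]
wrist_force: [-0.1, -0.5, 0.0]
finger_gap: 51.4
```

{"name": "servo_tool", "arguments": {"increments": [[[0,0,-0.12],[0,0,0],60],[[0,0,-0.12],[0,0,0],60],[[0,0,-0.12],[0,0,0],60],[[0,0,-0.12],[0,0,0],60],[[0,0,-0.12],[0,0,0],60]]}}

```text
clock: 4.68
position: [451.7, 42.3, 231.0]
orientation: [-0.0, 0.058, 0.998, -0.0]
wrist_force: [-0.1, 0.2, 0.6]
finger_gap: 51.2
```

{"name": "servo_tool", "arguments": {"increments": [[[0,0,-0.12],[0,0,0],60],[[0,0,-0.12],[0,0,0],60],[[0,0,-0.12],[0,0,0],60],[[0,0,-0.12],[0,0,0],60],[[0,0,-0.12],[0,0,0],60]]}}

```text
clock: 5.1
position: [451.7, 42.3, 231.0]
orientation: [-0.0, -0.24, 0.971, 0.0]
wrist_force: [-0.0, -0.4, 0.1]
finger_gap: 51.3
```

{"name": "servo_tool", "arguments": {"increments": [[[0,0,-0.1],[0,0,0],60],[[0,0,-0.1],[0,0,0],60],[[0,0,-0.1],[0,0,0],60],[[0,0,-0.08],[0,0,0],60],[[0,0,0],[0,0,0.03],60]]}}

```text
clock: 5.52
position: [454.9, 42.2, 204.7]
orientation: [0.003, -0.419, 0.908, -0.002]
wrist_force: [0.8, 0.5, -0.5]
finger_gap: 51.1
```

```bash
python3 -c "
from m import *
info();go(452,43,56,np.radians(-130))
for n,u,v in(('scene',300,160),('top',240,190)):
    im=grab_frame(n)[v:v+70,u:u+70] ;cv2.imwrite('pics/k_%s.png'%n,cv2.resize(im,None,fx=5,fy=5,interpolation=2)[:,:,::-1])
cv2.imwrite('pics/k.png',np.hstack([cv2.imread('pics/k_%s.png'%n) for n in('scene','top')]))
"
```

```text
t 5.52 p [454.9  42.2 204.7] psi -2.278 z [ 0.007 -0.    -1.   ] q [-0.068  0.174 -0.38   1.01   0.    -2.502] F [ 0.8  0.5 -0.5] T [-0.01 -0.08 -0.01] gap 51.1
shift tool mm [  1.9   3.6 148.6]
rotvec in tool [-0.006  0.004 -0.009]
```

View pics/k.png

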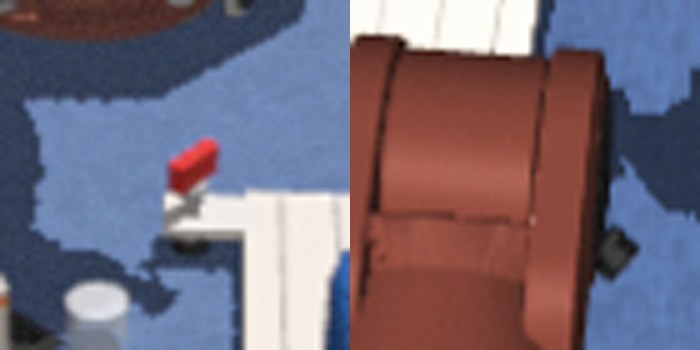

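{"name": "servo_tool", "arguments": {"increments": [[[0,0,0],[0,0,0.025],60],[[0,0,0],[0,0,0.025],60],[[0,0,0],[0,0,0.025],60],[[0,0,0],[0,0,0.015],60],[[0,0,0],[0,0,0],60]]}}

```text
clock: 6.03
position: [449.8, 42.5, 109.3]
orientation: [-0.002, -0.416, 0.909, 0.001]
wrist_force: [-0.9, 0.5, -0.2]
finger_gap: 51.2
```

```bash
python3 -c "
from m import *
info();go(452,43,56,np.radians(-130));print(proj('scene',[[452,43,73],[452,43,86]]))"
```

```text
t 6.03 p [449.8  42.5 109.3] psi -2.284 z [-0.005  0.    -1.   ] q [-0.068  0.273 -0.531  0.772 -0.    -2.496] F [-0.9  0.5 -0.2] T [ 0.03  0.08 -0.01] gap 51.2
shift tool mm [-2.  -1.5 53.3]
rotvec in tool [ 0.004 -0.003 -0.015]
[[338.56452124 193.01031992]
 [338.68622396 189.90850422]]
```

{"name": "servo_tool", "arguments": {"increments": [[[0,0,0],[0,0,0.018],60],[[0,0,0],[0,0,0.018],60],[[0,0,0],[0,0,0.018],60],[[0,0,0],[0,0,0],60],[[0,0,0],[0,0,0],60]]}}

```text
clock: 6.45
position: [452.0, 42.4, 58.1]
orientation: [-0.0, -0.416, 0.909, 0.0]
wrist_force: [-0.8, 0.2, -0.1]
finger_gap: 51.3
```

{"name": "servo_tool", "arguments": {"increments": [[[0,0,0],[0,0,0],0],[[0,0,0],[0,0,0],0],[[0,0,0],[0,0,0],0],[[0,0,0],[0,0,0],0],[[0,0,0],[0,0,0],0]], "newtons": 50}}

```text
clock: 6.87
position: [452.3, 41.4, 58.6]
orientation: [0.0, -0.416, 0.909, -0.001]
wrist_force: [-3.7, -5.2, 12.4]
finger_gap: 13.0
```

```bash
python3 -c "
from m import *
info()"
```

```text
t 6.87 p [452.3  41.4  58.6] psi -2.284 z [ 0.001 -0.002 -1.   ] q [-6.800e-02  3.440e-01 -5.950e-01  6.300e-01 -2.000e-03 -2.497e+00] F [-3.7 -5.2 12.4] T [-1.08  0.85 -0.08] gap 13.0
```

{"name": "servo_tool", "arguments": {"increments": [[[0,0,0.12],[0,0,-0.001],0],[[0,0,0.12],[0,0,-0.001],0],[[0,0,0.12],[0,0,0],0],[[0,0,0.12],[0,0,0],0],[[0,0,0.12],[0,0,0],0]]}}

```text
clock: 7.28
position: [451.1, 41.3, 58.5]
orientation: [-0.001, -0.126, 0.992, -0.001]
wrist_force: [2.7, -6.7, -23.5]
finger_gap: 13.0
```

```bash
python3 -c "
from m import *
info()"
```

```text
t 7.28 p [451.1  41.3  58.5] psi -2.89 z [-0.002 -0.002 -1.   ] q [-0.069  0.344 -0.595  0.633 -0.003 -1.891] F [  2.7  -6.7 -23.5] T [-1.45 -0.82  0.08] gap 13.0
```

{"name": "servo_tool", "arguments": {"increments": [[[0,0,0.12],[0,0,0.001],0],[[0,0,0.12],[0,0,0.001],0],[[0,0,0.12],[0,0,0.0004],0],[[0,0,0.12],[0,0,0.0002],0],[[0,0,0.12],[0,0,0.0002],0]]}}

```text
clock: 7.7
position: [450.8, 41.2, 57.0]
orientation: [-0.001, 0.173, 0.985, -0.002]
wrist_force: [-5.3, -6.6, 7.8]
finger_gap: 13.2
```

{"name": "servo_tool", "arguments": {"increments": [[[0,0,0.12],[0,0,0.0002],0],[[0,0,0.12],[0,0,0.0002],0],[[0,0,0.12],[0,0,0.0002],0],[[0,0,0.12],[0,0,0.0002],0],[[0,0,0.12],[0,0,0.0002],0]]}}

```text
clock: 8.12
position: [450.3, 41.4, 56.1]
orientation: [-0.001, 0.456, 0.89, -0.002]
wrist_force: [-7.5, -4.7, 10.9]
finger_gap: 13.3
```

```bash
python3 -c "
from m import *
info()"
```

```text
t 8.12 p [450.3  41.4  56.1] psi 2.194 z [-0.003 -0.002 -1.   ] q [-0.068  0.347 -0.599  0.627 -0.002 -0.691] F [-7.5 -4.7 10.9] T [-1.07  1.82  0.14] gap 13.3
```

{"name": "servo_tool", "arguments": {"increments": [[[0,0,0.12],[0,0,0.0001],0],[[0,0,0.12],[0,0,0.0001],0],[[0,0,0.12],[0,0,0.0001],0],[[0,0,0.12],[0,0,0.0001],0],[[0,0,0.12],[0,0,0.0001],0]]}}

```text
clock: 8.53
position: [450.0, 42.0, 55.3]
orientation: [-0.001, 0.699, 0.715, -0.002]
wrist_force: [-7.8, -1.5, 5.8]
finger_gap: 13.2
```

{"name": "servo_tool", "arguments": {"increments": [[[0,0,0.12],[0,0,0.0002],0],[[0,0,0.12],[0,0,0.0002],0],[[0,0,0.12],[0,0,0.0002],0],[[0,0,0.12],[0,0,0.0002],0],[[0,0,0.06],[0,0,0.0002],0]]}}

```text
clock: 8.95
position: [450.1, 42.5, 54.5]
orientation: [-0.001, 0.864, 0.503, -0.001]
wrist_force: [-8.2, 1.1, 11.2]
finger_gap: 13.0
```

```bash
python3 -c "
from m import *
info()"
```

```text
t 8.95 p [450.1  42.5  54.5] psi 1.053 z [-0.003  0.    -1.   ] q [-0.068  0.35  -0.601  0.623 -0.     0.45 ] F [-8.2  1.1 11.2] T [0.04 1.95 0.04] gap 13.0
```

{"name": "servo_tool", "arguments": {"increments": [[[0,0,0.1],[0,0,0.0001],0],[[0,0,0.1],[0,0,0.0001],0],[[0,0,0.1],[0,0,0.0001],0],[[0,0,0.1],[0,0,0.0001],0],[[0,0,0],[0,0,0],0]]}}

```text
clock: 9.37
position: [450.2, 42.8, 54.0]
orientation: [-0.001, 0.947, 0.321, -0.001]
wrist_force: [-5.4, 1.6, 6.6]
finger_gap: 13.0
```

```bash
python3 -c "
from m import *
info()"
```

```text
t 9.37 p [450.2  42.8  54. ] psi 0.654 z [-0.003  0.001 -1.   ] q [-0.068  0.351 -0.601  0.622  0.001  0.849] F [-5.4  1.6  6.6] T [ 0.34  1.55 -0.06] gap 13.0
```

{"name": "servo_tool", "arguments": {"increments": [[[0,0,0.06],[0,0,0],0],[[0,0,0.06],[0,0,0],0],[[0,0,0],[0,0,0],0]]}}

```text
clock: 9.62
position: [450.3, 42.9, 53.9]
orientation: [-0.001, 0.964, 0.265, -0.001]
wrist_force: [-6.0, 2.3, 4.1]
finger_gap: 13.0
```

```bash
python3 -c "
from m import *
info()"
```

```text
t 9.62 p [450.3  42.9  53.9] psi 0.537 z [-0.003  0.001 -1.   ] q [-0.067  0.351 -0.601  0.621  0.001  0.966] F [-6.   2.3  4.1] T [0.48 1.36 0.55] gap 13.0
```

{"name": "servo_tool", "arguments": {"increments": [[[0,0,0],[0,0,0],45],[[0,0,0],[0,0,0],45],[[0,0,0],[0,0,0],45],[[0,0,0],[0,0,-0.02],45],[[0,0,0],[0,0,-0.035],45]]}}

```text
clock: 10.03
position: [449.7, 42.4, 107.0]
orientation: [-0.001, 0.964, 0.267, -0.003]
wrist_force: [0.2, -0.2, -0.3]
finger_gap: 38.6
```

{"name": "servo_tool", "arguments": {"increments": [[[0,0,0],[0,0,-0.035],100],[[0,0,0],[0,0,-0.035],100],[[0,0,0],[0,0,-0.035],100],[[0,0,0],[0,0,-0.02],100],[[0,0,0],[0,0,0],100]]}}

```text
clock: 10.45
position: [454.7, 42.1, 238.2]
orientation: [0.001, 0.964, 0.267, 0.004]
wrist_force: [1.6, -0.3, -0.2]
finger_gap: 85.3
```

```bash
python3 -c "
from m import *
info();im=grab_frame('scene')[160:230,300:380] ;cv2.imwrite('pics/k2.png',cv2.resize(im,None,fx=6,fy=6,interpolation=2)[:,:,::-1])
"
```

```text
t 10.45 p [454.7  42.1 238.2] psi 0.54 z [ 0.008 -0.001 -1.   ] q [-0.068  0.15  -0.318  1.095 -0.     0.963] F [ 1.6 -0.3 -0.2] T [-0.01 -0.02 -0.05] gap 85.3
```

View pics/k2.png

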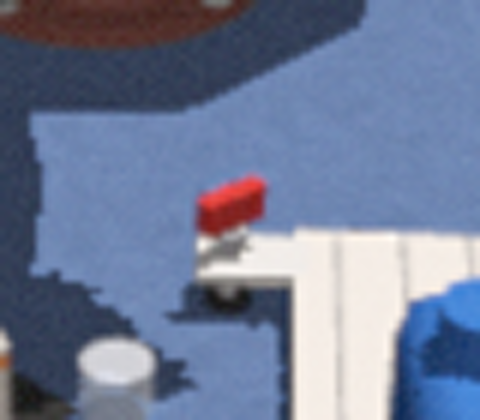

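The knob now sits lower and has turned, and the foot pad is at the table. Together with the torque jump to 0.55 N m after 3.46 rad, that means the foot is down. Each beaker gets flipped in two 90° pitches: lay it on its side with the mouth towards the arm, regrasp it, then pitch again onto the tray.

```bash
cat >> m.py <<'E'
def RR(d,e):
    d,e=np.radians([d,e]);z=np.array([np.cos(e)*np.cos(d),np.cos(e)*np.sin(d),np.sin(e)]);x=np.array([-np.sin(d),np.cos(d),0])
    return Ro.from_matrix(np.c_[x,np.cross(z,x),z])
def tcp(c,d,e,depth): return np.array(c)+RR(d,e).as_matrix()[:,2]*depth
def plan(*steps,P=None,R=None):
    """steps: ('p',xyz) shift, ('r',d,e) turn; prints tool-frame totals and row numbers"""
    s,R0=st();P=s['position'] if P is None else P;R=R0 if R is None else R
    for q in steps:
        if q[0]=='p':
            d=R.inv().apply(np.array(q[1])-P)/1000;n=int(np.ceil(np.linalg.norm(d)/.035));print('p',np.round(q[1],1),'n',n,(d/max(n,1)).round(4),'tot',d.round(4));P=np.array(q[1])
        else:
            T=RR(*q[1:]);v=(R.inv()*T).as_rotvec();n=int(np.ceil(np.linalg.norm(v)/.12));print('r',q[1:],'n',n,(v/max(n,1)).round(4));R=T
E
python3 - <<'E'
from m import *
info()
c=[417,-246.5,39];d=-67.5
plan(('p',tcp(c,d,-110,-110)),('r',d,-110),('p',tcp(c,d,-110,12)))
E
```

```text
t 10.5 p [453.6  42.2 235.8] psi 0.54 z [ 0.005 -0.    -1.   ] q [-0.068  0.152 -0.322  1.092 -0.     0.963] F [-0.9  0.4 -0.1] T [-0.03 -0.05 -0.05] gap 85.3
p [ 431.4 -281.3  142.4] n 10 [-0.0186  0.0266  0.0093] tot [-0.1858  0.2657  0.0935]
r (-67.5, -110) n 4 [0.0878 0.0054 0.0366]
p [ 415.4 -242.7   27.7] n 4 [ 0.     -0.      0.0305] tot [ 0.    -0.     0.122]
```

{"name": "servo_tool", "arguments": {"increments": [[[0,0,0],[-0.0186,0.0266,0.005],100],[[0,0,0],[-0.0186,0.0266,0.005],100],[[0,0,0],[-0.0186,0.0266,0.005],100],[[0,0,0],[-0.0186,0.0266,0.005],100],[[0,0,0],[-0.0186,0.0266,0.005],100]]}}

```text
clock: 10.92
position: [439.6, -120.7, 207.2]
orientation: [-0.0, 0.964, 0.267, -0.001]
wrist_force: [0.5, 0.4, -0.2]
finger_gap: 85.3
```

{"name": "servo_tool", "arguments": {"increments": [[[0,0,0],[-0.0186,0.0266,0.005],100],[[0,0,0],[-0.0186,0.0266,0.005],100],[[0,0,0],[-0.0186,0.0266,0.005],100],[[0,0,0],[-0.0186,0.0266,0.005],100],[[0,0,0],[-0.0186,0.0266,0.005],100]]}}

```text
clock: 11.33
position: [428.2, -282.7, 182.0]
orientation: [-0.001, 0.964, 0.267, -0.0]
wrist_force: [1.5, 0.7, 0.2]
finger_gap: 85.3
```

{"name": "servo_tool", "arguments": {"increments": [[[0.0878,0.0054,0.0366],[0,0,0],100],[[0.0878,0.0054,0.0366],[0,0,0],100],[[0.0878,0.0054,0.0366],[0,0,0],100],[[0.0878,0.0054,0.0366],[0,0,0],100],[[0,0,0],[0,0,0],100]]}}

```text
clock: 11.75
position: [428.4, -282.5, 179.6]
orientation: [-0.175, 0.965, 0.189, -0.038]
wrist_force: [-0.5, -0.0, -0.6]
finger_gap: 85.5
```

{"name": "servo_tool", "arguments": {"increments": [[[0,0,0],[0,0,0],100],[[0,0,0],[0,0,0],100]]}}

```text
clock: 11.92
position: [428.9, -281.1, 182.8]
orientation: [-0.171, 0.966, 0.192, -0.036]
wrist_force: [0.9, 0.7, 0.8]
finger_gap: 85.2
```

Run:
```python
from m import *
info();im=snap('top','t2')
c=[417,-246.5,39];d=-67.5
plan(('p',tcp(c,d,-110,-60)),('r',d,-110),('p',tcp(c,d,-110,12)))
```

```text
t 11.92 p [ 428.9 -281.1  182.8] psi 0.394 z [-0.136  0.316 -0.939] q [-0.801  0.568  0.081  1.413  0.122  0.356] F [0.9 0.7 0.8] T [-0.28 -0.11  0.  ] gap 85.2
p [ 424.9 -265.5   95.4] n 3 [0.0008 0.0051 0.0294] tot [0.0025 0.0154 0.0883]
r (-67.5, -110) n 1 [-0.0008  0.0044 -0.0001]
p [ 415.4 -242.7   27.7] n 3 [ 0.    -0.     0.024] tot [ 0.    -0.     0.072]
```

View pics/t2.png

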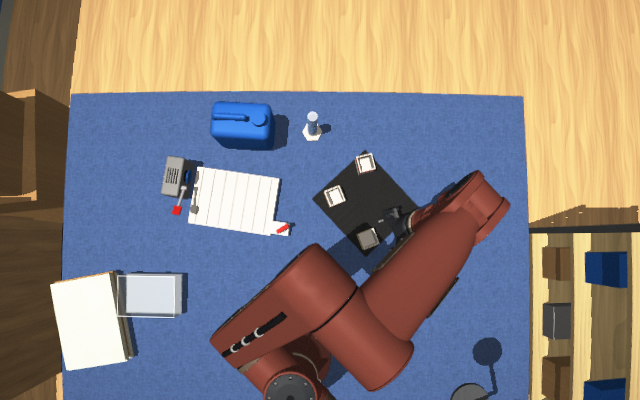

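The beakers are where they were, with yellow at (368,239). The tilted gripper, near (397,222), is behind and above it. The wrist is bulky, so the tilted approach was the right choice.

{"name": "servo_tool", "arguments": {"increments": [[[0,0,0],[0.0008,0.0051,0.0294],100],[[0,0,0],[0.0008,0.0051,0.0294],100],[[0,0,0],[0.0008,0.0051,0.0294],100],[[0,0,0],[0,0,0],100],[[0,0,0],[0,0,0],100]]}}

```text
clock: 12.38
position: [424.4, -264.6, 96.3]
orientation: [-0.171, 0.966, 0.192, -0.037]
wrist_force: [-0.5, -0.3, 0.9]
finger_gap: 85.4
```

Run:
```python
from m import *
info()
c=[417,-246.5,39];d=-67.5
plan(('r',d,-110),('p',tcp(c,d,-110,12)))
```

```text
t 12.38 p [ 424.4 -264.6   96.3] psi 0.394 z [-0.137  0.317 -0.939] q [-0.787  0.617 -0.077  1.206  0.127  0.369] F [-0.5 -0.3  0.9] T [-0.31 -0.18 -0.01] gap 85.4
r (-67.5, -110) n 1 [-0.0028  0.005  -0.0001]
p [ 415.4 -242.7   27.7] n 3 [0.     0.0004 0.0242] tot [0.0001 0.0012 0.0725]
```

{"name": "servo_tool", "arguments": {"increments": [[[0,0,0],[0,0.0004,0.024],100],[[0,0,0],[0,0.0004,0.024],100],[[0,0,0],[0,0.0004,0.024],100],[[0,0,0],[0,0,0],100],[[0,0,0],[0,0,0],100]]}}

```text
clock: 12.8
position: [416.1, -244.5, 29.2]
orientation: [-0.17, 0.966, 0.192, -0.036]
wrist_force: [0.4, -0.1, 1.0]
finger_gap: 85.9
```

{"name": "servo_tool", "arguments": {"increments": [[[0,0,0],[0,0,0],0],[[0,0,0],[0,0,0],0],[[0,0,0],[0,0,0],0],[[0,0,0],[0,0,0],0],[[0,0,0],[0,0,0],0]], "newtons": 40}}

```text
clock: 13.22
position: [416.7, -245.6, 29.2]
orientation: [-0.17, 0.966, 0.192, -0.035]
wrist_force: [-0.7, -2.3, 8.6]
finger_gap: 55.9
```

Run:
```python
from m import *
info()
s,R=st();p=s['position']
plan(('p',p+[0,0,70]),('r',-67.5,-25),('p',p+[0,0,30]))
```

```text
t 13.22 p [ 416.7 -245.6   29.2] psi 0.392 z [-0.133  0.314 -0.94 ] q [-0.774  0.661 -0.2    1.033  0.132  0.383] F [-0.7 -2.3  8.6] T [-0.08  0.02 -0.05] gap 55.9
p [ 416.7 -245.6   99.2] n 2 [-0.0001 -0.0119 -0.0329] tot [-0.0002 -0.0239 -0.0658]
r (-67.5, -25) n 13 [-1.141e-01  2.000e-04  1.000e-04]
p [ 416.7 -245.6   59.2] n 2 [-0.     -0.0181  0.0085] tot [-0.     -0.0363  0.0169]
```

{"name": "servo_tool", "arguments": {"increments": [[[0,0,0],[0,-0.0119,-0.0329],0],[[0,0,0],[0,-0.0119,-0.0329],0],[[-0.114,0,0],[0,0,0],0],[[-0.114,0,0],[0,0,0],0],[[-0.114,0,0],[0,0,0],0]]}}

```text
clock: 13.63
position: [417.5, -246.2, 99.6]
orientation: [-0.0, 0.981, 0.194, -0.001]
wrist_force: [0.6, 1.1, -1.7]
finger_gap: 55.2
```

{"name": "servo_tool", "arguments": {"increments": [[[-0.114,0,0],[0,0,0],0],[[-0.114,0,0],[0,0,0],0],[[-0.114,0,0],[0,0,0],0],[[-0.114,0,0],[0,0,0],0],[[-0.114,0,0],[0,0,0],0]]}}

```text
clock: 14.05
position: [416.8, -244.7, 100.0]
orientation: [0.275, 0.941, 0.187, 0.054]
wrist_force: [1.6, -0.6, -2.3]
finger_gap: 55.8
```

{"name": "servo_tool", "arguments": {"increments": [[[-0.114,0,0],[0,0,0],0],[[-0.114,0,0],[0,0,0],0],[[-0.114,0,0],[0,0,0],0],[[-0.114,0,0],[0,0,0],0],[[-0.114,0,0],[0,0,0],0]]}}

```text
clock: 14.47
position: [420.0, -245.7, 95.1]
orientation: [0.471, 0.86, 0.174, 0.092]
wrist_force: [1.4, -0.1, -2.0]
finger_gap: 55.9
```

{"name": "servo_tool", "arguments": {"increments": [[[0,0,0],[0,0,0],0],[[0,0,0],[0,0,0],0]]}}

```text
clock: 14.63
position: [418.7, -245.2, 91.4]
orientation: [0.467, 0.862, 0.176, 0.089]
wrist_force: [0.2, 0.7, -0.8]
finger_gap: 55.5
```

Run:
```python
from m import *
info();s,R=st();p=s['position'];p[2]=34
plan(('r',-67.5,-25),('p',p))
```

```text
t 14.63 p [ 418.7 -245.2   91.4] psi 0.397 z [ 0.318 -0.774 -0.548] q [-0.215  0.484 -1.263 -0.891 -0.759  0.656] F [ 0.2  0.7 -0.8] T [0.97 0.42 0.01] gap 55.5
r (-67.5, -25) n 2 [-0.0716  0.0009  0.0064]
p [ 418.7 -245.2   34. ] n 2 [-0.     -0.026   0.0121] tot [-0.     -0.052   0.0243]
```

Run:
```python
from m import *
plan(('p',[500,-280,100]),('r',-67.5,-25),('p',[500,-280,34.]))
```

```text
p [ 500 -280  100] n 3 [0.0205 0.0142 0.016 ] tot [0.0614 0.0426 0.0481]
r (-67.5, -25) n 2 [-0.0716  0.0009  0.0064]
p [ 500. -280.   34.] n 2 [-0.     -0.0299  0.0139] tot [-0.     -0.0598  0.0279]
```

{"name": "servo_tool", "arguments": {"increments": [[[0,0,0],[0.0205,0.0142,0.016],0],[[0,0,0],[0.0205,0.0142,0.016],0],[[0,0,0],[0.0205,0.0142,0.016],0],[[0,0,0],[0,0,0],0],[[0,0,0],[0,0,0],0]]}}

```text
clock: 15.05
position: [502.7, -282.2, 105.7]
orientation: [0.469, 0.861, 0.173, 0.092]
wrist_force: [-0.3, 0.3, -1.1]
finger_gap: 55.4
```

Run:
```python
from m import *
info();s,R=st();p=s['position']
plan(('r',-67.5,-25),('p',[p[0],p[1],34.]))
```

```text
t 15.05 p [ 502.7 -282.2  105.7] psi 0.395 z [ 0.321 -0.776 -0.543] q [-0.26   0.476 -1.049 -0.708 -0.731  0.613] F [-0.3  0.3 -1.1] T [ 0.98  0.39 -0.03] gap 55.4
r (-67.5, -25) n 2 [-0.0686  0.0001  0.0021]
p [ 502.7 -282.2   34. ] n 3 [-0.     -0.0217  0.0101] tot [-0.     -0.065   0.0303]
```

{"name": "servo_tool", "arguments": {"increments": [[[-0.07,0,0],[0,0,0],0],[[-0.07,0,0],[0,0,0],0],[[0,0,0],[0,-0.0215,0.01],0],[[0,0,0],[0,-0.0215,0.01],0],[[0,0,0],[0,0,0],0]]}}

```text
clock: 15.47
position: [498.1, -280.3, 50.8]
orientation: [0.524, 0.828, 0.17, 0.099]
wrist_force: [-0.3, -0.3, -1.5]
finger_gap: 55.3
```

{"name": "servo_tool", "arguments": {"increments": [[[0,0,0],[0,0,0],0],[[0,0,0],[0,0,0],0]]}}

```text
clock: 15.63
position: [500.4, -281.0, 56.8]
orientation: [0.527, 0.827, 0.168, 0.102]
wrist_force: [-0.1, 0.6, -0.6]
finger_gap: 55.4
```

Run:
```python
from m import *
info();s,R=st();p=s['position']
plan(('r',-67.5,-25),('p',[p[0],p[1],35.]))
```

```text
t 15.63 p [ 500.4 -281.    56.8] psi 0.396 z [ 0.346 -0.837 -0.425] q [-0.214  0.801 -1.123 -1.235 -0.839  0.541] F [-0.1  0.6 -0.6] T [1.03 0.42 0.01] gap 55.4
r (-67.5, -25) n 1 [-0.0021  0.0006  0.0078]
p [ 500.4 -281.    35. ] n 1 [-0.     -0.0198  0.0092] tot [-0.     -0.0198  0.0092]
```

{"name": "servo_tool", "arguments": {"increments": [[[0,0,0],[0,-0.0095,0.0045],0],[[0,0,0],[0,-0.0095,0.0045],0],[[0,0,0],[0,0,0],0],[[0,0,0],[0,0,0],0],[[0,0,0],[0,0,0],0]]}}

```text
clock: 16.05
position: [500.7, -281.1, 36.1]
orientation: [0.527, 0.827, 0.168, 0.103]
wrist_force: [0.2, 0.4, -1.6]
finger_gap: 55.5
```

Run:
```python
from m import *
info()
t=cv2.resize(grab_frame('scene')[130:330,180:400],None,fx=2.7,fy=2.7)
cv2.imwrite('pics/l1.png',t[:,:,::-1])
```

```text
t 16.05 p [ 500.7 -281.1   36.1] psi 0.396 z [ 0.347 -0.837 -0.424] q [-0.214  0.872 -1.116 -1.301 -0.839  0.541] F [ 0.2  0.4 -1.6] T [1.01 0.42 0.03] gap 55.5
```

View pics/l1.png

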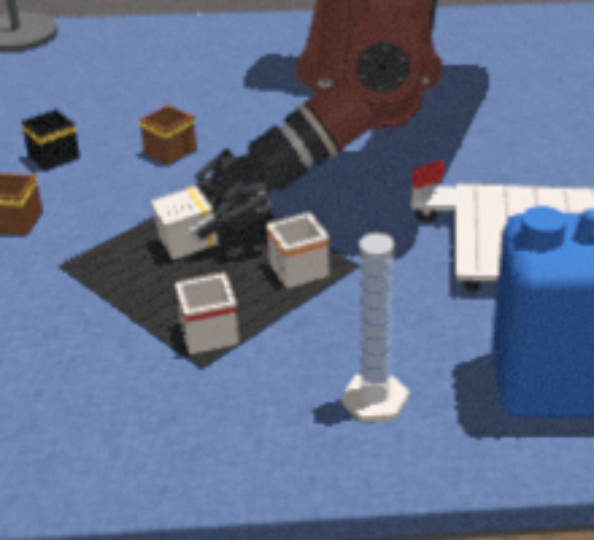

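The yellow-banded beaker hangs level on its side just above the mat at crop (185,222), with its mouth towards the gripper. Orange and red are untouched at (298,250) and (207,313). Set it down and release.

{"name": "servo_tool", "arguments": {"increments": [[[0,0,0],[0,-0.002,0.001],0],[[0,0,0],[0,0,0],0],[[0,0,0],[0,0,0],90],[[0,0,0],[0,0,0],90],[[0,0,0],[0,0,0],90]]}}

```text
clock: 16.52
position: [500.2, -281.0, 32.1]
orientation: [0.527, 0.827, 0.168, 0.102]
wrist_force: [0.1, 0.3, -0.1]
finger_gap: 76.6
```

{"name": "servo_tool", "arguments": {"increments": [[[0,0,0],[0,0,-0.025],90],[[0,0,0],[0,0,-0.025],90],[[0,0,0],[0,0.0,-0.03],90],[[0,0,0],[0,0.0317,-0.0148],90],[[0,0,0],[0,0.0317,-0.0148],90]]}}

```text
clock: 16.93
position: [472.0, -212.5, 135.5]
orientation: [0.526, 0.827, 0.17, 0.101]
wrist_force: [1.9, -0.6, -0.5]
finger_gap: 76.8
```

{"name": "servo_tool", "arguments": {"increments": [[[0,0,0],[0,0.0317,-0.0148],90],[[0,0,0],[0,0.0,0.03],90],[[0,0,0],[0,0.0,0.03],90],[[0.12,0,0],[0,0,0],90],[[0.12,0,0],[0,0,0],90]]}}

```text
clock: 17.35
position: [495.8, -265.4, 138.8]
orientation: [0.462, 0.864, 0.178, 0.087]
wrist_force: [-1.1, 0.1, -2.0]
finger_gap: 76.9
```

{"name": "servo_tool", "arguments": {"increments": [[[0.12,0,0],[0,0,0],90],[[0.12,0,0],[0,0,0],90],[[0.12,0,0],[0,0,0],90],[[0.12,0,0],[0,0,0],90],[[0.12,0,0],[0,0,0],90]]}}

```text
clock: 17.77
position: [498.5, -265.3, 143.2]
orientation: [0.219, 0.955, 0.195, 0.04]
wrist_force: [1.8, -0.0, -0.2]
finger_gap: 77.0
```

{"name": "servo_tool", "arguments": {"increments": [[[0.12,0,0],[0,0,0],90],[[0.12,0,0],[0,0,0],90],[[0.12,0,0],[0,0,0],90],[[0.12,0,0],[0,0,0],90],[[0.12,0,0],[0,0,0],90]]}}

```text
clock: 18.18
position: [499.3, -266.5, 143.1]
orientation: [-0.073, 0.977, 0.198, -0.019]
wrist_force: [0.8, -1.3, 0.4]
finger_gap: 77.2
```

Run:
```python
from m import *
info()
c=[498,-274.6,32];d=-67.5
plan(('r',d,-115),('p',tcp(c,d,-115,-75)),('p',tcp(c,d,-115,12)))
snap('top','t3')
```

```text
t 18.18 p [ 499.3 -266.5  143.1] psi 0.401 z [-0.067  0.134 -0.989] q [-0.657  0.535 -0.027  1.144  0.066  0.509] F [ 0.8 -1.3  0.4] T [-0.18 -0.11 -0.  ] gap 77.2
r (-67.5, -115) n 3 [0.0954 0.0037 0.0016]
p [ 510.1 -303.9  100. ] n 2 [-0.0022  0.0267  0.0113] tot [-0.0043  0.0533  0.0227]
p [ 496.1 -269.9   21.1] n 3 [-0.    -0.     0.029] tot [-0.    -0.     0.087]
```

{"name": "servo_tool", "arguments": {"increments": [[[0.0954,0.0037,0.0016],[0,0,0],100],[[0.0954,0.0037,0.0016],[0,0,0],100],[[0.0954,0.0037,0.0016],[0,0,0],100],[[0,0,0],[-0.0022,0.0267,0.0113],100],[[0,0,0],[-0.0022,0.0267,0.0113],100]]}}

```text
clock: 18.65
position: [510.0, -305.0, 97.4]
orientation: [-0.21, 0.958, 0.191, -0.043]
wrist_force: [0.1, -0.2, 0.5]
finger_gap: 85.4
```

{"name": "servo_tool", "arguments": {"increments": [[[0,0,0],[0,0,0],100],[[0,0,0],[0,0,0],100]]}}

```text
clock: 18.82
position: [508.9, -303.7, 96.9]
orientation: [-0.211, 0.958, 0.19, -0.044]
wrist_force: [0.4, -0.4, 0.7]
finger_gap: 85.6
```

Run:
```python
from m import *
info()
c=[498,-274.6,32];d=-67.5
plan(('p',tcp(c,d,-115,12)))
a=cv2.resize(grab_frame('top')[140:260,300:430],None,fx=3,fy=3,interpolation=2)
b=cv2.resize(grab_frame('scene')[170:280,190:320],None,fx=3,fy=3,interpolation=2)
o=np.zeros((360,780,3),np.uint8);o[:,:390]=a;o[:330,390:]=b
cv2.imwrite('pics/l2.png',o[:,:,::-1])
```

```text
t 18.82 p [ 508.9 -303.7   96.9] psi 0.393 z [-0.164  0.388 -0.907] q [-0.756  0.852  0.351  1.471  0.171  0.388] F [ 0.4 -0.4  0.7] T [-0.36 -0.15 -0.04] gap 85.6
p [ 496.1 -269.9   21.1] n 3 [ 0.0004 -0.0003  0.028 ] tot [ 0.0013 -0.0009  0.0839]
```

View pics/l2.png

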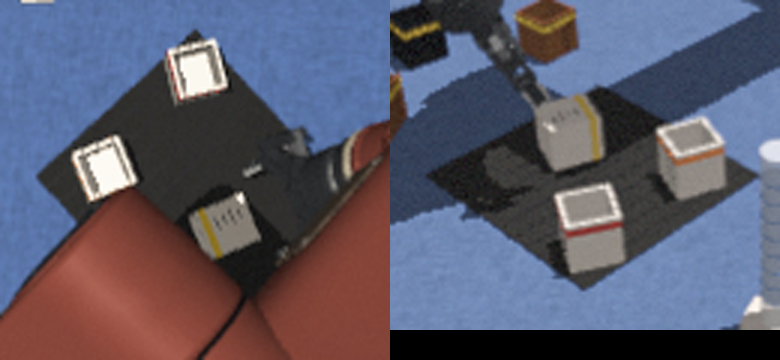

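The yellow beaker lies on its side at left-crop (226,225), with its band (mouth) towards +y. Check its position against the prediction before gripping.

Run:
```python
from m import *
f=lambda p:np.array(p)/3+[300-.3,140-.3]
P=back('top',f([(226,225),(192,222),(244,193),(262,230),(208,257)]),[60]*5);print(P.round(1));sq(P[1:],'y')
print(proj('top',[[498.8,-276.5,60]]))
```

```text
[[ 498.2 -270.3   60. ]
 [ 501.4 -231.6   60. ]
 [ 534.6 -291.1   60. ]
 [ 492.6 -311.3   60. ]
 [ 461.9 -249.6   60. ]]
y [ 497.6 -270.9   60. ] sides [68.1 46.6 69.  43.5] ang [ -60.9 -154.2  116.4   24.5]
[[376.85353982 214.51757559]]
```

{"name": "servo_tool", "arguments": {"increments": [[[0,0,0],[0,0,0.028],100],[[0,0,0],[0,0,0.028],100],[[0,0,0],[0,0,0.028],100],[[0,0,0],[0,0,0],100],[[0,0,0],[0,0,0],100]]}}

```text
clock: 19.33
position: [496.0, -270.3, 23.7]
orientation: [-0.211, 0.958, 0.191, -0.043]
wrist_force: [0.4, 0.3, 0.8]
finger_gap: 85.3
```

{"name": "servo_tool", "arguments": {"increments": [[[0,0,0],[0,0,0],0],[[0,0,0],[0,0,0],0],[[0,0,0],[0,0,0],0],[[0,0,0],[0,0,0],0],[[0,0,0],[0,0,0],0]], "newtons": 40}}

```text
clock: 19.75
position: [497.4, -272.8, 24.4]
orientation: [-0.209, 0.958, 0.191, -0.042]
wrist_force: [0.1, -1.6, 6.5]
finger_gap: 55.8
```

Run:
```python
from m import *
info()
```

```text
t 19.75 p [ 497.4 -272.8   24.4] psi 0.393 z [-0.159  0.385 -0.909] q [-0.734  0.858  0.16   1.265  0.18   0.408] F [ 0.1 -1.6  6.5] T [-0.11 -0.02  0.04] gap 55.8
```

Run:
```python
from m import *
plan(('p',[497.4,-272.8,180]),('p',[570,80,200]),('r',-67.5,-60),('r',-8,-60),('r',-8,-25),('p',[607.5,268,110]),('p',[607.5,268,66]))
```

```text
p [ 497.4 -272.8  180. ] n 5 [-0.     -0.013  -0.0283] tot [-0.     -0.0648 -0.1414]
p [570  80 200] n 11 [ 0.0184 -0.0254  0.0096] tot [ 0.2022 -0.2793  0.1059]
r (-67.5, -60) n 8 [-0.1191 -0.      0.    ]
r (-8, -60) n 9 [-0.      0.0577 -0.0999]
r (-8, -25) n 6 [-0.1018 -0.      0.    ]
p [607.5 268.  110. ] n 7 [ 0.0273 -0.011   0.0069] tot [ 0.1914 -0.0769  0.048 ]
p [607.5 268.   66. ] n 2 [ 0.     -0.0199  0.0093] tot [ 0.     -0.0399  0.0186]
```

{"name": "servo_tool", "arguments": {"increments": [[[0,0,0],[0,-0.013,-0.0283],0],[[0,0,0],[0,-0.013,-0.0283],0],[[0,0,0],[0,-0.013,-0.0283],0],[[0,0,0],[0,-0.013,-0.0283],0],[[0,0,0],[0,-0.013,-0.0283],0]]}}

```text
clock: 20.17
position: [496.8, -272.1, 180.8]
orientation: [-0.21, 0.958, 0.191, -0.042]
wrist_force: [-0.1, -0.2, -1.4]
finger_gap: 55.6
```

{"name": "servo_tool", "arguments": {"increments": [[[0,0,0],[0.02,-0.0279,0.0106],0],[[0,0,0],[0.02,-0.0279,0.0106],0],[[0,0,0],[0.02,-0.0279,0.0106],0],[[0,0,0],[0.02,-0.0279,0.0106],0],[[0,0,0],[0.02,-0.0279,0.0106],0]]}}

```text
clock: 20.58
position: [532.5, -94.7, 189.7]
orientation: [-0.21, 0.958, 0.191, -0.042]
wrist_force: [1.3, 0.3, -1.1]
finger_gap: 55.5
```

{"name": "servo_tool", "arguments": {"increments": [[[0,0,0],[0.02,-0.0279,0.0106],0],[[0,0,0],[0.02,-0.0279,0.0106],0],[[0,0,0],[0.02,-0.0279,0.0106],0],[[0,0,0],[0.02,-0.0279,0.0106],0],[[0,0,0],[0.02,-0.0279,0.0106],0]]}}

```text
clock: 21.0
position: [567.9, 81.5, 199.9]
orientation: [-0.21, 0.958, 0.191, -0.042]
wrist_force: [0.2, -0.2, -0.5]
finger_gap: 55.8
```

{"name": "servo_tool", "arguments": {"increments": [[[-0.119,0,0],[0,0,0],0],[[-0.119,0,0],[0,0,0],0],[[-0.119,0,0],[0,0,0],0],[[-0.119,0,0],[0,0,0],0],[[-0.119,0,0],[0,0,0],0]]}}

```text
clock: 21.42
position: [568.4, 80.1, 201.4]
orientation: [0.083, 0.977, 0.194, 0.018]
wrist_force: [0.6, 1.0, -1.6]
finger_gap: 55.2
```

{"name": "servo_tool", "arguments": {"increments": [[[-0.119,0,0],[0,0,0],0],[[-0.119,0,0],[0,0,0],0],[[-0.119,0,0],[0,0,0],0],[[0,0.0577,-0.1],[0,0,0],0],[[0,0.0577,-0.1],[0,0,0],0]]}}

```text
clock: 21.83
position: [567.3, 82.2, 198.4]
orientation: [0.245, 0.918, 0.301, 0.079]
wrist_force: [-0.2, -0.5, -0.2]
finger_gap: 55.6
```

{"name": "servo_tool", "arguments": {"increments": [[[0,0.0577,-0.1],[0,0,0],0],[[0,0.0577,-0.1],[0,0,0],0],[[0,0.0577,-0.1],[0,0,0],0],[[0,0.0577,-0.1],[0,0,0],0],[[0,0.0577,-0.1],[0,0,0],0]]}}

```text
clock: 22.25
position: [567.3, 80.4, 200.0]
orientation: [0.212, 0.795, 0.549, 0.147]
wrist_force: [0.9, -0.3, -1.7]
finger_gap: 55.7
```

{"name": "servo_tool", "arguments": {"increments": [[[0,0.0577,-0.1],[0,0,0],0],[[0,0.0577,-0.1],[0,0,0],0],[[0,0,0],[0,0,0],0],[[0,0,0],[0,0,0],0]]}}

```text
clock: 22.58
position: [567.4, 79.0, 199.7]
orientation: [0.194, 0.731, 0.632, 0.17]
wrist_force: [1.0, 0.6, -0.7]
finger_gap: 55.5
```

Run:
```python
from m import *
info()
plan(('p',[607.5,268,150]),('r',-8,-25),('p',[607.5,268,90]),('p',[607.5,268,66]))
```

```text
t 22.58 p [567.4  79.  199.7] psi 1.427 z [ 0.493 -0.068 -0.867] q [ 0.069  0.067 -0.692  0.301 -0.102  0.186] F [ 1.   0.6 -0.7] T [ 0.07  0.63 -0.03] gap 55.5
p [607.5 268.  150. ] n 6 [ 0.0321 -0.0023  0.0083] tot [ 0.1926 -0.0141  0.0499]
r (-8, -25) n 6 [-1.023e-01  1.000e-04 -9.000e-04]
p [607.5 268.   90. ] n 2 [ 0.     -0.0272  0.0127] tot [ 0.     -0.0544  0.0254]
p [607.5 268.   66. ] n 1 [ 0.     -0.0218  0.0101] tot [ 0.     -0.0218  0.0101]
```

{"name": "servo_tool", "arguments": {"increments": [[[0,0,0],[0.032,-0.0023,0.0083],0],[[0,0,0],[0.032,-0.0023,0.0083],0],[[0,0,0],[0.032,-0.0023,0.0083],0],[[0,0,0],[0.032,-0.0023,0.0083],0],[[0,0,0],[0.032,-0.0023,0.0083],0]]}}

```text
clock: 23.0
position: [600.3, 239.5, 157.4]
orientation: [0.194, 0.73, 0.633, 0.17]
wrist_force: [0.9, -1.1, -1.2]
finger_gap: 55.3
```

{"name": "servo_tool", "arguments": {"increments": [[[0,0,0],[0.032,-0.0023,0.0083],0],[[-0.1023,0,0],[0,0,0],0],[[-0.1023,0,0],[0,0,0],0],[[-0.1023,0,0],[0,0,0],0],[[-0.1023,0,0],[0,0,0],0]]}}

```text
clock: 23.42
position: [606.4, 270.1, 149.5]
orientation: [0.331, 0.679, 0.588, 0.29]
wrist_force: [1.0, 0.5, -2.5]
finger_gap: 55.5
```

{"name": "servo_tool", "arguments": {"increments": [[[-0.1023,0,0],[0,0,0],0],[[-0.1023,0,0],[0,0,0],0],[[0,0,0],[0,0,0],0],[[0,0,0],[0,0,0],0]]}}

```text
clock: 23.75
position: [607.3, 270.4, 144.6]
orientation: [0.379, 0.651, 0.568, 0.331]
wrist_force: [-0.5, -0.3, -1.0]
finger_gap: 55.4
```

Run:
```python
from m import *
info()
plan(('p',[607.5,268,85]),('r',-8,-25),('p',[607.5,268,66]))
```

```text
t 23.75 p [607.3 270.4 144.6] psi 1.434 z [ 0.861 -0.118 -0.494] q [ 0.592  0.48  -0.948 -0.778 -0.617  0.416] F [-0.5 -0.3 -1. ] T [ 0.11  1.09 -0.01] gap 55.4
p [607.5 268.   85. ] n 2 [-0.0012 -0.0258  0.0149] tot [-0.0023 -0.0516  0.0299]
r (-8, -25) n 1 [-0.0803 -0.0029  0.0012]
p [607.5 268.   66. ] n 1 [ 0.     -0.0172  0.008 ] tot [ 0.     -0.0172  0.008 ]
```

{"name": "servo_tool", "arguments": {"increments": [[[-0.08,0,0],[0,0,0],0],[[0,0,0],[-0.001,-0.027,0.0125],0],[[0,0,0],[-0.001,-0.027,0.0125],0],[[0,0,0],[0,0,0],0],[[0,0,0],[0,0,0],0]]}}

```text
clock: 24.17
position: [608.2, 268.0, 85.6]
orientation: [0.402, 0.638, 0.556, 0.35]
wrist_force: [-0.3, -0.7, -0.3]
finger_gap: 55.7
```

Run:
```python
from m import *
info()
plan(('r',-8,-25),('p',[607.5,268,66]))
b=cv2.resize(grab_frame('top')[140:260,150:300],None,fx=3,fy=3,interpolation=2)
c=cv2.resize(grab_frame('scene')[140:260,320:480],None,fx=2.18,fy=3,interpolation=2)
cv2.imwrite('pics/p1.png',np.hstack([b,c])[:,:,::-1])
```

```text
t 24.17 p [608.2 268.   85.6] psi 1.434 z [ 0.894 -0.123 -0.432] q [ 0.603  0.722 -1.004 -1.151 -0.654  0.375] F [-0.3 -0.7 -0.3] T [0.21 1.03 0.05] gap 55.7
r (-8, -25) n 1 [-0.0098 -0.0021  0.0015]
p [607.5 268.   66. ] n 1 [-0.0001 -0.0181  0.0077] tot [-0.0001 -0.0181  0.0077]
```

View pics/p1.png

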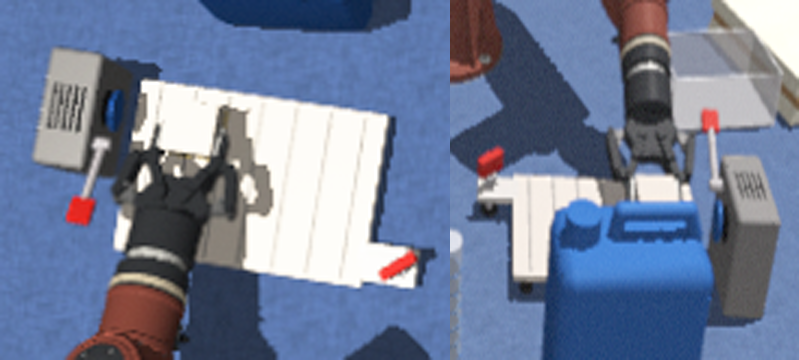

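The beaker, mouth down, is over the far blower-side part of the tray at left-crop (190,120), and the left finger passes the lever with some clearance. Lower gently now and open only a little.

{"name": "servo_tool", "arguments": {"increments": [[[-0.005,0,0],[0,-0.009,0.0038],0],[[-0.005,0,0],[0,-0.009,0.0038],0],[[0,0,0],[0,0,0],0],[[0,0,0],[0,0,0],0]]}}

```text
clock: 24.6
position: [608.1, 268.9, 70.3]
orientation: [0.406, 0.635, 0.553, 0.356]
wrist_force: [-0.3, 0.9, -0.3]
finger_gap: 55.7
```

```bash
python3 -c "
from m import *
info()"
```

```text
t 24.6 p [608.1 268.9  70.3] psi 1.435 z [ 0.901 -0.122 -0.417] q [ 0.607  0.787 -1.007 -1.238 -0.661  0.369] F [-0.3  0.9 -0.3] T [ 0.16  1.1  -0.  ] gap 55.7
```

{"name": "servo_tool", "arguments": {"increments": [[[0,0,0],[0,-0.0036,0.0017],0],[[0,0,0],[0,-0.0018,0.0008],0],[[0,0,0],[0,0,0],0],[[0,0,0],[0,0,0],0]]}}

```text
clock: 24.93
position: [608.4, 268.9, 65.0]
orientation: [0.407, 0.635, 0.552, 0.357]
wrist_force: [-4.7, -0.7, 12.7]
finger_gap: 55.7
```

{"name": "servo_tool", "arguments": {"increments": [[[0,0,0],[0,-0.0012,0.0005],0],[[0,0,0],[0,0,0],0],[[0,0,0],[0,0,0],0]]}}

```text
clock: 25.18
position: [608.6, 268.9, 65.0]
orientation: [0.407, 0.635, 0.551, 0.358]
wrist_force: [-10.9, -0.4, 20.8]
finger_gap: 55.4
```

{"name": "servo_tool", "arguments": {"increments": [[[0,0,0],[0,0.001,-0.0005],0],[[0,0,0],[0,0,0],0],[[0,0,0],[0,0,0],77],[[0,0,0],[0,0,0],77],[[0,0,0],[0,0,0],77]]}}

```text
clock: 25.6
position: [607.2, 268.4, 62.2]
orientation: [0.406, 0.635, 0.553, 0.355]
wrist_force: [-1.1, 0.4, -0.4]
finger_gap: 65.8
```

{"name": "servo_tool", "arguments": {"increments": [[[0,0,0],[0,0,-0.02],77],[[0,0,0],[0,0,-0.03],77],[[0,0,0],[0,0,-0.03],77],[[0,0,0],[0,0,-0.035],100],[[0,0,0],[0,0.0317,-0.0148],100]]}}

```text
clock: 26.02
position: [498.3, 281.1, 140.6]
orientation: [0.406, 0.634, 0.557, 0.351]
wrist_force: [-0.2, -1.0, -2.7]
finger_gap: 85.0
```

{"name": "servo_tool", "arguments": {"increments": [[[0,0,0],[0,0.0317,-0.0148],100],[[0,0,0],[0,0.0317,-0.0148],100],[[0,0,0],[0,0.0,0],100],[[0,0,0],[0,0,0],100]]}}

```text
clock: 26.35
position: [503.8, 283.2, 218.5]
orientation: [0.405, 0.635, 0.552, 0.358]
wrist_force: [-0.6, 0.7, 0.4]
finger_gap: 85.1
```

Run:
```python
from m import *
info()
b=cv2.resize(grab_frame('top')[140:250,150:300],None,fx=3,fy=3,interpolation=2)
c=cv2.resize(grab_frame('top')[140:250,305:415],None,fx=3,fy=3,interpolation=2)
cv2.imwrite('pics/p2.png',np.hstack([b,c])[:,:,::-1])
```

```text
t 26.35 p [503.8 283.2 218.5] psi 1.435 z [ 0.902 -0.12  -0.415] q [ 0.799  0.277 -1.07  -0.693 -0.819  0.517] F [-0.6  0.7  0.4] T [0.11 0.88 0.01] gap 85.1
```

View pics/p2.png

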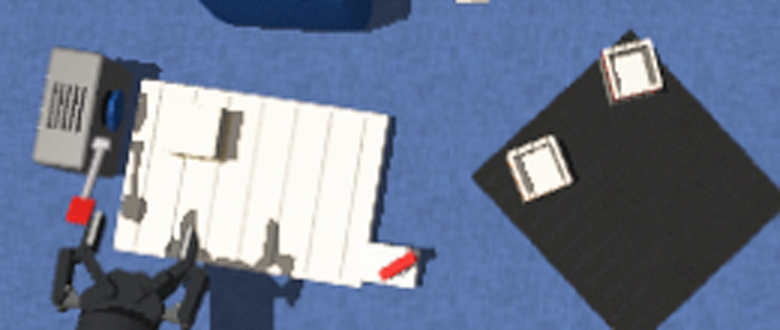

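The yellow beaker stands mouth down on the tray at left-crop (195,130), floor side up. The lever pad has not moved, at (80,210). Orange and red are still at right-panel (540,168) and (632,72).

Run:
```python
from m import *
f=lambda p:np.array(p)/3+[150-.3,140-.3]
P=back('top',f([(168,103),(227,103),(218,160),(163,150)]),[95]*4);sq(P,'y')
c=[560,-132.5,39];d=22.5
plan(('p',[504,230,240]),('r',-8,-60),('p',tcp(c,d,-110,-90)),('r',d,-60),('r',d,-110),('p',tcp(c,d,-110,12)))
```

```text
y [601.1 269.3  95. ] sides [66.1 64.2 62.7 52.7] ang [-89.9 172.2  79.9  -4.7]
p [504 230 240] n 2 [-0.0257  0.0133 -0.0017] tot [-0.0515  0.0266 -0.0034]
r (-8, -60) n 6 [ 0.1025 -0.0006  0.0003]
p [ 588.4 -120.7  123.6] n 11 [-0.0305  0.0051  0.0152] tot [-0.3356  0.0565  0.167 ]
r (22.5, -60) n 5 [-0.      0.0532 -0.0922]
r (22.5, -110) n 8 [ 0.1091  0.     -0.    ]
p [ 556.2 -134.1   27.7] n 3 [-0.     0.     0.034] tot [-0.     0.     0.102]
```

{"name": "servo_tool", "arguments": {"increments": [[[0,0,0],[-0.0257,0.0133,-0.0017],100],[[0,0,0],[-0.0257,0.0133,-0.0017],100],[[0.1,0,0],[0,0,0],100],[[0.1,0,0],[0,0,0],100],[[0.1,0,0],[0,0,0],100]]}}

```text
clock: 26.87
position: [504.6, 230.4, 234.9]
orientation: [0.332, 0.676, 0.592, 0.287]
wrist_force: [1.9, 0.6, -1.4]
finger_gap: 85.2
```

{"name": "servo_tool", "arguments": {"increments": [[[0.1,0,0],[0,0,0],100],[[0.1,0,0],[0,0,0],100],[[0.11,0,0],[0,0,0],100],[[0,0,0],[-0.0305,0.0072,0.0115],100],[[0,0,0],[-0.0305,0.0072,0.0115],100]]}}

```text
clock: 27.28
position: [525.3, 168.2, 227.1]
orientation: [0.226, 0.717, 0.629, 0.198]
wrist_force: [1.5, 0.0, -0.9]
finger_gap: 85.2
```

{"name": "servo_tool", "arguments": {"increments": [[[0,0,0],[-0.0305,0.0072,0.0115],100],[[0,0,0],[-0.0305,0.0072,0.0115],100],[[0,0,0],[-0.0305,0.0072,0.0115],100],[[0,0,0],[-0.0305,0.0072,0.0115],100],[[0,0,0],[-0.0305,0.0072,0.0115],100]]}}

```text
clock: 27.7
position: [564.3, 6.9, 198.3]
orientation: [0.226, 0.718, 0.628, 0.197]
wrist_force: [1.0, 0.5, -0.3]
finger_gap: 85.3
```

{"name": "servo_tool", "arguments": {"increments": [[[0,0,0],[-0.0305,0.0072,0.0115],100],[[0,0,0],[-0.0305,0.0072,0.0115],100],[[0,0,0],[-0.0305,0.0072,0.0115],100],[[0,0,0],[-0.0305,0.0072,0.0115],100],[[0,0.0532,-0.0922],[0,0,0],100]]}}

```text
clock: 28.12
position: [598.5, -122.8, 176.8]
orientation: [0.218, 0.684, 0.665, 0.205]
wrist_force: [-0.3, 0.2, 0.6]
finger_gap: 85.5
```

{"name": "servo_tool", "arguments": {"increments": [[[0,0.0532,-0.0922],[0,0,0],100],[[0,0.0532,-0.0922],[0,0,0],100],[[0,0.0532,-0.0922],[0,0,0],100],[[0,0.0532,-0.0922],[0,0,0],100],[[0.109,0,0],[0,0,0],100]]}}

```text
clock: 28.53
position: [595.0, -120.3, 174.8]
orientation: [0.148, 0.532, 0.811, 0.191]
wrist_force: [0.2, -1.0, -0.9]
finger_gap: 85.5
```

{"name": "servo_tool", "arguments": {"increments": [[[0.109,0,0],[0,0,0],100],[[0.109,0,0],[0,0,0],100],[[0.109,0,0],[0,0,0],100],[[0.109,0,0],[0,0,0],100],[[0.109,0,0],[0,0,0],100]]}}

```text
clock: 28.95
position: [598.1, -119.1, 178.2]
orientation: [0.002, 0.554, 0.832, -0.038]
wrist_force: [0.2, -0.8, -1.0]
finger_gap: 85.7
```

{"name": "servo_tool", "arguments": {"increments": [[[0.109,0,0],[0,0,0],100],[[0.109,0,0],[0,0,0],100],[[0,0,0],[0,0,0],100],[[0,0,0],[0,0,0],100]]}}

```text
clock: 29.28
position: [598.4, -118.2, 174.6]
orientation: [-0.059, 0.55, 0.823, -0.126]
wrist_force: [-0.0, -0.2, -0.1]
finger_gap: 85.4
```

Run:
```python
from m import *
info()
c=[560,-132.5,39];d=22.5
plan(('r',d,-110),('p',tcp(c,d,-110,-55)),('p',tcp(c,d,-110,12)))
a=cv2.resize(grab_frame('top')[140:250,305:415],None,fx=3,fy=3,interpolation=2)
b=cv2.resize(grab_frame('scene')[170:280,200:310],None,fx=3,fy=3,interpolation=2)
cv2.imwrite('pics/o1.png',np.hstack([a,b])[:,:,::-1])
```

```text
t 29.28 p [ 598.4 -118.2  174.6] psi 1.969 z [-0.237 -0.142 -0.961] q [-0.214  0.68   0.289  1.386 -0.191 -0.587] F [-0.  -0.2 -0.1] T [ 0.18 -0.2  -0.01] gap 85.4
r (22.5, -110) n 1 [ 0.0722  0.0407 -0.0071]
p [ 577.4 -125.3   90.7] n 3 [0.0005 0.0026 0.0288] tot [0.0015 0.0079 0.0865]
p [ 556.2 -134.1   27.7] n 2 [ 0.     -0.      0.0335] tot [ 0.    -0.     0.067]
```

View pics/o1.png

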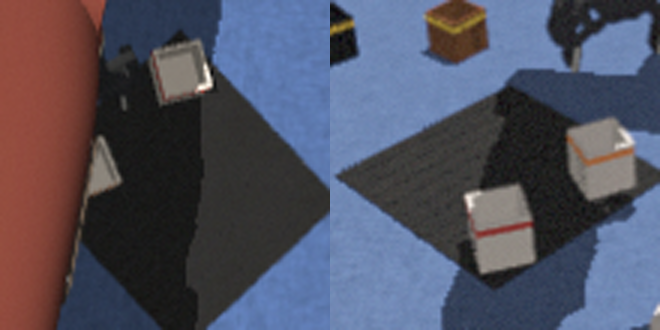

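Both beakers are still on the mat: orange at right-panel (602,158) and red at left-panel (182,72), neither knocked. Continue with the orange pick.

{"name": "servo_tool", "arguments": {"increments": [[[0.072,0.041,-0.007],[0,0,0],100],[[0,0,0],[0.0005,0.0026,0.0288],100],[[0,0,0],[0.0005,0.0026,0.0288],100],[[0,0,0],[0.0005,0.0026,0.0288],100],[[0,0,0],[0,0,0],100]]}}

```text
clock: 29.8
position: [573.5, -126.5, 93.1]
orientation: [-0.096, 0.549, 0.818, -0.144]
wrist_force: [-0.3, 0.1, -0.4]
finger_gap: 85.3
```

{"name": "servo_tool", "arguments": {"increments": [[[0,0,0],[0,0,0],100]]}}

```text
clock: 29.88
position: [576.4, -126.6, 97.4]
orientation: [-0.094, 0.549, 0.818, -0.143]
wrist_force: [0.4, -0.6, 0.7]
finger_gap: 85.6
```

Run:
```python
from m import *
info()
c=[560,-132.5,39];d=22.5
plan(('r',d,-110),('p',tcp(c,d,-110,12)))
```

```text
t 29.88 p [ 576.4 -126.6   97.4] psi 1.961 z [-0.31  -0.131 -0.941] q [-0.231  0.761  0.212  1.303 -0.2   -0.591] F [ 0.4 -0.6  0.7] T [ 0.13 -0.33  0.03] gap 85.6
r (22.5, -110) n 1 [ 0.0052  0.0025 -0.004 ]
p [ 556.2 -134.1   27.7] n 3 [0.0003 0.0012 0.0243] tot [0.0008 0.0037 0.0728]
```

{"name": "servo_tool", "arguments": {"increments": [[[0,0,0],[0,0.0012,0.024],100],[[0,0,0],[0,0.0012,0.024],100],[[0,0,0],[0,0.0012,0.024],100],[[0,0,0],[0,0,0],100],[[0,0,0],[0,0,0],100]]}}

```text
clock: 30.3
position: [559.2, -134.7, 29.6]
orientation: [-0.093, 0.549, 0.819, -0.143]
wrist_force: [1.1, -0.4, 0.6]
finger_gap: 85.7
```

{"name": "servo_tool", "arguments": {"increments": [[[0,0,0],[0,0,0],0],[[0,0,0],[0,0,0],0],[[0,0,0],[0,0,0],0],[[0,0,0],[0,0,0],0],[[0,0,0],[0,0,0],0]], "newtons": 40}}

```text
clock: 30.72
position: [560.4, -134.6, 29.7]
orientation: [-0.092, 0.548, 0.819, -0.143]
wrist_force: [1.5, 0.1, 7.6]
finger_gap: 55.1
```

Run:
```python
from m import *
info()
s,R=st();p=s['position']
plan(('p',p+[0,0,70]),('r',22.5,-25),('p',[p[0],p[1],60]))
```

```text
t 30.72 p [ 560.4 -134.6   29.7] psi 1.962 z [-0.306 -0.133 -0.942] q [-0.247  0.792  0.082  1.135 -0.206 -0.609] F [1.5 0.1 7.6] T [ 0.22  0.05 -0.07] gap 55.1
p [ 560.4 -134.6   99.7] n 2 [-0.0002 -0.0117 -0.033 ] tot [-0.0005 -0.0234 -0.066 ]
r (22.5, -25) n 13 [-1.135e-01  6.000e-04  1.000e-04]
p [ 560.4 -134.6   60. ] n 2 [ 0.     -0.018   0.0084] tot [ 0.     -0.036   0.0168]
```

{"name": "servo_tool", "arguments": {"increments": [[[0,0,0],[0,-0.0117,-0.033],0],[[0,0,0],[0,-0.0117,-0.033],0],[[-0.099,0,0],[0,0,0],0],[[-0.099,0,0],[0,0,0],0],[[-0.099,0,0],[0,0,0],0]]}}

```text
clock: 31.13
position: [560.9, -134.2, 99.8]
orientation: [-0.008, 0.555, 0.831, -0.018]
wrist_force: [-1.0, 0.4, -0.9]
finger_gap: 55.4
```

{"name": "servo_tool", "arguments": {"increments": [[[-0.099,0,0],[0,0,0],0],[[-0.099,0,0],[0,0,0],0],[[-0.099,0,0],[0,0,0],0],[[-0.099,0,0],[0,0,0],0],[[-0.099,0,0],[0,0,0],0]]}}

```text
clock: 31.55
position: [559.6, -134.5, 99.9]
orientation: [0.129, 0.541, 0.81, 0.185]
wrist_force: [0.3, -0.4, -2.3]
finger_gap: 55.7
```

{"name": "servo_tool", "arguments": {"increments": [[[-0.099,0,0],[0,0,0],0],[[-0.099,0,0],[0,0,0],0],[[-0.099,0,0],[0,0,0],0],[[-0.099,0,0],[0,0,0],0],[[-0.099,0,0],[0,0,0],0]]}}

```text
clock: 31.97
position: [559.3, -135.0, 99.8]
orientation: [0.257, 0.493, 0.74, 0.378]
wrist_force: [1.5, -0.3, -1.6]
finger_gap: 55.5
```

{"name": "servo_tool", "arguments": {"increments": [[[-0.099,0,0],[0,0,0],0],[[-0.099,0,0],[0,0,0],0],[[0,0,0],[0,0,0],0],[[0,0,0],[0,0,0],0]]}}

```text
clock: 32.3
position: [558.0, -134.3, 95.6]
orientation: [0.299, 0.47, 0.7, 0.447]
wrist_force: [-0.9, -0.3, -1.2]
finger_gap: 55.4
```

Run:
```python
from m import *
info();s,R=st();p=s['position']
plan(('r',22.5,-25),('p',[p[0],p[1],36]))
```

```text
t 32.3 p [ 558.  -134.3   95.6] psi 1.96 z [ 0.839  0.344 -0.421] q [-0.904  0.581 -1.068 -0.61   1.06  -0.977] F [-0.9 -0.3 -1.2] T [-0.4   1.02  0.08] gap 55.4
r (22.5, -25) n 1 [ 0.0013  0.0028 -0.0018]
p [ 558.  -134.3   36. ] n 2 [ 0.     -0.027   0.0126] tot [ 0.     -0.054   0.0252]
```

Good; lower, release and back off as before, then pitch to regrasp.

{"name": "servo_tool", "arguments": {"increments": [[[0,0,0],[0,-0.018,0.0084],0],[[0,0,0],[0,-0.018,0.0084],0],[[0,0,0],[0,-0.018,0.0084],0],[[0,0,0],[0,0,0],0],[[0,0,0],[0,0,0],0]]}}

```text
clock: 32.72
position: [559.8, -134.1, 38.5]
orientation: [0.301, 0.467, 0.701, 0.447]
wrist_force: [-0.1, -0.7, -0.9]
finger_gap: 55.9
```

{"name": "servo_tool", "arguments": {"increments": [[[0,0,0],[0,-0.0015,0.0007],0],[[0,0,0],[0,0,0],0],[[0,0,0],[0,0,0],0]]}}

```text
clock: 32.97
position: [559.7, -134.6, 37.7]
orientation: [0.302, 0.467, 0.701, 0.447]
wrist_force: [-0.3, 0.0, -0.8]
finger_gap: 55.3
```

Run:
```python
from m import *
info()
```

```text
t 32.97 p [ 559.7 -134.6   37.7] psi 1.962 z [ 0.841  0.344 -0.417] q [-0.902  0.773 -1.072 -0.816  1.062 -0.975] F [-0.3  0.  -0.8] T [-0.41  1.06 -0.03] gap 55.3
```

{"name": "servo_tool", "arguments": {"increments": [[[0,0,0],[0,-0.003,0.0015],0],[[0,0,0],[0,0,0],0],[[0,0,0],[0,0,0],90],[[0,0,0],[0,0,0],90],[[0,0,0],[0,0,0],90]]}}

```text
clock: 33.38
position: [559.3, -134.2, 33.0]
orientation: [0.302, 0.467, 0.7, 0.447]
wrist_force: [0.2, 0.1, -0.8]
finger_gap: 76.9
```

{"name": "servo_tool", "arguments": {"increments": [[[0,0,0],[0,0,-0.025],90],[[0,0,0],[0,0,-0.025],90],[[0,0,0],[0,0.0,-0.03],90],[[0,0,0],[0,0.0317,-0.0148],90],[[0,0,0],[0,0.0317,-0.0148],90]]}}

```text
clock: 33.8
position: [496.3, -160.1, 133.1]
orientation: [0.301, 0.469, 0.7, 0.447]
wrist_force: [-0.0, -0.3, 0.1]
finger_gap: 76.8
```

{"name": "servo_tool", "arguments": {"increments": [[[0,0,0],[0,0.0317,-0.0148],90],[[0,0,0],[0,0.0,0.03],90],[[0,0,0],[0,0.0,0.03],90],[[0.105,0,0],[0,0,0],90],[[0.105,0,0],[0,0,0],90]]}}

```text
clock: 34.22
position: [539.4, -143.5, 143.1]
orientation: [0.25, 0.497, 0.745, 0.369]
wrist_force: [-1.6, 1.2, -2.0]
finger_gap: 76.9
```

{"name": "servo_tool", "arguments": {"increments": [[[0.105,0,0],[0,0,0],90],[[0.105,0,0],[0,0,0],90],[[0.105,0,0],[0,0,0],90],[[0.105,0,0],[0,0,0],90],[[0.105,0,0],[0,0,0],90]]}}

```text
clock: 34.63
position: [538.8, -142.7, 147.0]
orientation: [0.112, 0.544, 0.815, 0.163]
wrist_force: [1.0, -1.5, -0.3]
finger_gap: 76.7
```

{"name": "servo_tool", "arguments": {"increments": [[[0.105,0,0],[0,0,0],90],[[0.105,0,0],[0,0,0],90],[[0.105,0,0],[0,0,0],90],[[0.105,0,0],[0,0,0],90],[[0.105,0,0],[0,0,0],100]]}}

```text
clock: 35.05
position: [539.3, -142.7, 146.7]
orientation: [-0.033, 0.555, 0.83, -0.054]
wrist_force: [0.1, -0.1, -1.2]
finger_gap: 84.8
```

{"name": "servo_tool", "arguments": {"increments": [[[0.105,0,0],[0,0,0],100],[[0.105,0,0],[0,0,0],100],[[0.105,0,0],[0,0,0],100],[[0,0,0],[0,0,0],100],[[0,0,0],[0,0,0],100]]}}

```text
clock: 35.47
position: [539.1, -141.8, 143.0]
orientation: [-0.121, 0.542, 0.811, -0.182]
wrist_force: [0.7, -0.0, -0.3]
finger_gap: 85.0
```

Run:
```python
from m import *
info()
c=[553.2,-137.3,32];d=22.5
plan(('r',d,-115),('p',tcp(c,d,-115,-75)),('p',tcp(c,d,-115,12)))
snap('scene','s3');snap('top','t4')
a=cv2.imread('pics/s3.png')[180:270,230:330];b=cv2.imread('pics/t4.png')[150:240,305:405]
cv2.imwrite('pics/o2.png',cv2.resize(np.hstack([a,b]),None,fx=4,fy=4,interpolation=2))
```

```text
t 35.47 p [ 539.1 -141.8  143. ] psi 1.964 z [-0.393 -0.165 -0.905] q [-0.241  0.736  0.247  1.444 -0.256 -0.587] F [ 0.7 -0.  -0.3] T [ 0.18 -0.38  0.02] gap 85.0
r (22.5, -115) n 1 [-0.0037  0.0016 -0.0001]
p [ 582.5 -125.2  100. ] n 2 [-0.0006  0.0301  0.0097] tot [-0.0012  0.0602  0.0193]
p [ 548.5 -139.2   21.1] n 3 [ 0.    -0.     0.029] tot [ 0.    -0.     0.087]
```

View pics/o2.png

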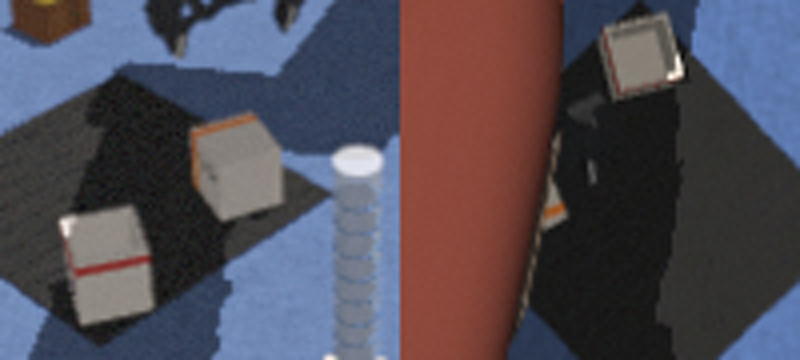

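The orange beaker lies on its side at left-crop (237,170), with its mouth and band towards the robot. Red is unmoved at left-crop (108,265) and right-crop (642,57).

{"name": "servo_tool", "arguments": {"increments": [[[0,0,0],[-0.0006,0.0301,0.0097],100],[[0,0,0],[-0.0006,0.0301,0.0097],100],[[0,0,0],[0,0,0],100],[[0,0,0],[0,0,0],100]]}}

```text
clock: 35.9
position: [582.0, -126.5, 103.1]
orientation: [-0.119, 0.543, 0.811, -0.181]
wrist_force: [-0.5, -0.5, 0.5]
finger_gap: 85.3
```

Run:
```python
from m import *
info()
c=[553.2,-137.3,32];d=22.5
plan(('r',d,-115),('p',tcp(c,d,-115,12)))
f=np.array([.924,.383,0]);l=np.array([-.383,.924,0]);F=np.array([559.3,-134.2,32])+25*f;u=np.array([0,0,28])
print(((proj('scene',[F+28*l+u,F-28*l+u,F+28*l-u,F-28*l-u])-[230,180])*4).round(0))
```

```text
t 35.9 p [ 582.  -126.5  103.1] psi 1.962 z [-0.389 -0.165 -0.906] q [-0.205  0.848  0.362  1.451 -0.243 -0.551] F [-0.5 -0.5  0.5] T [ 0.12 -0.36  0.01] gap 85.3
r (22.5, -115) n 1 [-0.0004  0.0034 -0.0029]
p [ 548.5 -139.2   21.1] n 3 [0.0004 0.0007 0.0298] tot [0.0011 0.0022 0.0894]
[[281. 149.]
 [219. 167.]
 [283. 203.]
 [222. 221.]]
```

{"name": "servo_tool", "arguments": {"increments": [[[0,0,0],[0.0003,0.0007,0.029],100],[[0,0,0],[0.0003,0.0007,0.029],100],[[0,0,0],[0.0003,0.0007,0.029],100],[[0,0,0],[0,0,0],100],[[0,0,0],[0,0,0],100]]}}

```text
clock: 36.32
position: [548.9, -139.8, 25.0]
orientation: [-0.119, 0.544, 0.811, -0.181]
wrist_force: [-0.2, 0.0, 0.6]
finger_gap: 85.2
```

{"name": "servo_tool", "arguments": {"increments": [[[0,0,0],[0,0,0],0],[[0,0,0],[0,0,0],0],[[0,0,0],[0,0,0],0],[[0,0,0],[0,0,0],0],[[0,0,0],[0,0,0],0]], "newtons": 40}}

```text
clock: 36.73
position: [551.6, -139.4, 25.3]
orientation: [-0.117, 0.543, 0.811, -0.181]
wrist_force: [2.1, 0.3, 8.9]
finger_gap: 55.4
```

Run:
```python
from m import *
info();s,R=st();p=s['position']
f=np.array([.924,.383]);l=np.array([-.383,.924])
F=np.array([559.3,-134.2])+25*f-p[:2];print('floor rel TCP f,l:',F@f,F@l)
g=np.array([np.cos(np.radians(-8)),np.sin(np.radians(-8))])
tgt=np.array([583.6,150])+g*(32-p[2]);print(tgt)
plan(('p',p+[0,0,150]),('p',[560,20,190]),('r',22.5,-60),('r',-8,-60),('p',[*tgt,140]),('r',-8,-25),('p',[*tgt,85]))
```

```text
t 36.73 p [ 551.6 -139.4   25.3] psi 1.963 z [-0.387 -0.167 -0.907] q [-0.232  0.858  0.164  1.234 -0.254 -0.577] F [2.1 0.3 8.9] T [ 0.12  0.15 -0.07] gap 55.4
floor rel TCP f,l: 34.10320065424821 1.8985385429235746
[590.23116821 149.06805008]
p [ 551.6 -139.4  175.3] n 5 [-0.0002 -0.0126 -0.0272] tot [-0.001  -0.0632 -0.136 ]
p [560  20 190] n 5 [ 0.0288  0.0111 -0.0086] tot [ 0.144   0.0557 -0.0432]
r (22.5, -60) n 8 [-0.1198  0.0009  0.    ]
r (-8, -60) n 5 [ 0.     -0.0532  0.0922]
p [590.2 149.1 140. ] n 5 [ 0.0264 -0.0029  0.0099] tot [ 0.132  -0.0146  0.0493]
r (-8, -25) n 6 [-0.1018 -0.      0.    ]
p [590.2 149.1  85. ] n 2 [ 0.     -0.0249  0.0116] tot [ 0.     -0.0498  0.0232]
```

{"name": "servo_tool", "arguments": {"increments": [[[0,0,0],[0,-0.0126,-0.0272],0],[[0,0,0],[0,-0.0126,-0.0272],0],[[0,0,0],[0,-0.0126,-0.0272],0],[[0,0,0],[0,-0.0126,-0.0272],0],[[0,0,0],[0,-0.0126,-0.0272],0]]}}

```text
clock: 37.15
position: [550.7, -138.1, 175.5]
orientation: [-0.118, 0.543, 0.811, -0.181]
wrist_force: [1.4, 0.0, -0.5]
finger_gap: 55.2
```

{"name": "servo_tool", "arguments": {"increments": [[[0,0,0],[0.0288,0.0111,-0.0086],0],[[0,0,0],[0.0288,0.0111,-0.0086],0],[[0,0,0],[0.0288,0.0111,-0.0086],0],[[0,0,0],[0.0288,0.0111,-0.0086],0],[[0,0,0],[0.0288,0.0111,-0.0086],0]]}}

```text
clock: 37.57
position: [558.9, 22.7, 189.0]
orientation: [-0.118, 0.543, 0.811, -0.181]
wrist_force: [0.3, 0.3, -0.9]
finger_gap: 55.4
```

{"name": "servo_tool", "arguments": {"increments": [[[-0.107,0,0],[0,0,0],0],[[-0.107,0,0],[0,0,0],0],[[-0.107,0,0],[0,0,0],0],[[-0.107,0,0],[0,0,0],0],[[-0.107,0,0],[0,0,0],0]]}}

```text
clock: 37.98
position: [559.5, 21.4, 189.7]
orientation: [0.032, 0.554, 0.831, 0.042]
wrist_force: [0.9, -0.2, -0.9]
finger_gap: 55.6
```

{"name": "servo_tool", "arguments": {"increments": [[[-0.107,0,0],[0,0,0],0],[[-0.107,0,0],[0,0,0],0],[[-0.107,0,0],[0,0,0],0],[[-0.107,0,0],[0,0,0],0],[[0,-0.0532,0.0922],[0,0,0],0]]}}

```text
clock: 38.4
position: [555.0, 20.1, 186.5]
orientation: [0.157, 0.578, 0.773, 0.208]
wrist_force: [-0.7, -0.0, -2.7]
finger_gap: 55.3
```

{"name": "servo_tool", "arguments": {"increments": [[[0,-0.0532,0.0922],[0,0,0],0],[[0,-0.0532,0.0922],[0,0,0],0],[[0,-0.0532,0.0922],[0,0,0],0],[[0,-0.0532,0.0922],[0,0,0],0],[[0,0,0],[0,0,0],0]]}}

```text
clock: 38.82
position: [558.8, 22.2, 189.0]
orientation: [0.198, 0.73, 0.632, 0.17]
wrist_force: [0.2, 0.4, -0.4]
finger_gap: 55.7
```

Run:
```python
from m import *
info();t=[590.2,149.]
plan(('r',-8,-60),('p',[*t,140]),('r',-8,-25),('p',[*t,75]))
```

```text
t 38.82 p [558.8  22.2 189. ] psi 1.427 z [ 0.499 -0.074 -0.863] q [-0.067  0.042 -0.759  0.241 -0.04   0.065] F [ 0.2  0.4 -0.4] T [0.15 0.62 0.02] gap 55.7
r (-8, -60) n 1 [ 0.0055  0.004  -0.0023]
p [590.2 149.  140. ] n 4 [ 0.0325 -0.0032  0.0123] tot [ 0.13   -0.0129  0.0492]
r (-8, -25) n 6 [-0.1018 -0.      0.    ]
p [590.2 149.   75. ] n 2 [ 0.     -0.0295  0.0137] tot [ 0.     -0.0589  0.0275]
```

{"name": "servo_tool", "arguments": {"increments": [[[0,0,0],[0.026,-0.0026,0.0098],0],[[0,0,0],[0.026,-0.0026,0.0098],0],[[0,0,0],[0.026,-0.0026,0.0098],0],[[0,0,0],[0.026,-0.0026,0.0098],0],[[0,0,0],[0.026,-0.0026,0.0098],0]]}}

```text
clock: 39.23
position: [590.5, 149.2, 138.7]
orientation: [0.197, 0.727, 0.635, 0.17]
wrist_force: [-0.3, 0.2, -0.7]
finger_gap: 55.5
```

{"name": "servo_tool", "arguments": {"increments": [[[-0.078,0,0],[0,0,0],0],[[-0.078,0,0],[0,0,0],0],[[-0.078,0,0],[0,0,0],0],[[-0.078,0,0],[0,0,0],0],[[-0.078,0,0],[0,0,0],0]]}}

```text
clock: 39.65
position: [590.3, 148.2, 139.9]
orientation: [0.334, 0.675, 0.59, 0.289]
wrist_force: [2.0, 1.0, -2.5]
finger_gap: 55.7
```

{"name": "servo_tool", "arguments": {"increments": [[[-0.078,0,0],[0,0,0],0],[[-0.078,0,0],[0,0,0],0],[[-0.078,0,0],[0,0,0],0],[[0,0,0],[0,0,0],0],[[0,0,0],[0,0,0],0]]}}

```text
clock: 40.07
position: [590.7, 148.2, 133.7]
orientation: [0.392, 0.644, 0.564, 0.337]
wrist_force: [-0.3, -0.3, -0.9]
finger_gap: 55.5
```

Run:
```python
from m import *
info();t=[590.2,149.]
plan(('r',-8,-25),('p',[*t,67]))
```

```text
t 40.07 p [590.7 148.2 133.7] psi 1.433 z [ 0.876 -0.125 -0.465] q [ 0.347  0.539 -1.217 -1.219 -0.429  0.234] F [-0.3 -0.3 -0.9] T [ 0.17  1.05 -0.02] gap 55.5
r (-8, -25) n 1 [-0.0473  0.0014  0.0079]
p [590.2 149.   67. ] n 2 [ 0.0004 -0.0304  0.0138] tot [ 0.0007 -0.0607  0.0276]
```

{"name": "servo_tool", "arguments": {"increments": [[[0,0,0],[0,-0.025,0.0135],0],[[0,0,0],[0,-0.025,0.0135],0],[[-0.047,0,0.008],[0,0,0],0],[[0,0,0],[0,0,0],0],[[0,0,0],[0,0,0],0]]}}

```text
clock: 40.48
position: [592.5, 147.9, 78.3]
orientation: [0.406, 0.637, 0.552, 0.353]
wrist_force: [0.5, 0.2, -1.2]
finger_gap: 55.5
```

Run:
```python
from m import *
info();t=[590.2,149.]
plan(('r',-8,-25),('p',[*t,66]))
```

```text
t 40.48 p [592.5 147.9  78.3] psi 1.429 z [ 0.898 -0.128 -0.421] q [ 0.354  0.849 -1.243 -1.607 -0.446  0.226] F [ 0.5  0.2 -1.2] T [0.12 1.09 0.02] gap 55.5
r (-8, -25) n 1 [ 0.0017  0.0017 -0.0024]
p [590.2 149.   66. ] n 1 [ 0.0008 -0.0122  0.003 ] tot [ 0.0008 -0.0122  0.003 ]
```

{"name": "servo_tool", "arguments": {"increments": [[[0,0,0],[0,-0.0065,0.002],0],[[0,0,0],[0,-0.0055,0.002],0],[[0,0,0],[0,0,0],0],[[0,0,0],[0,0,0],0]]}}

```text
clock: 40.82
position: [591.8, 148.3, 68.4]
orientation: [0.407, 0.637, 0.55, 0.355]
wrist_force: [-0.5, 1.0, -0.8]
finger_gap: 55.6
```

{"name": "servo_tool", "arguments": {"increments": [[[0,0,0],[0,-0.0018,0.0008],0],[[0,0,0],[0,0,0],0],[[0,0,0],[0,0,0],0]]}}

```text
clock: 41.07
position: [591.2, 148.2, 65.6]
orientation: [0.407, 0.637, 0.55, 0.355]
wrist_force: [-0.3, 0.6, -0.8]
finger_gap: 55.7
```

{"name": "servo_tool", "arguments": {"increments": [[[0,0,0],[0,-0.0027,0.0013],0],[[0,0,0],[0,0,0],0],[[0,0,0],[0,0,0],0]]}}

```text
clock: 41.32
position: [592.0, 148.1, 64.5]
orientation: [0.408, 0.636, 0.549, 0.356]
wrist_force: [-4.5, -0.7, 16.0]
finger_gap: 55.7
```

```bash
python3 -c "
from m import *
info()"
```

```text
t 41.32 p [592.  148.1  64.5] psi 1.427 z [ 0.902 -0.129 -0.413] q [ 0.357  0.92  -1.241 -1.684 -0.451  0.227] F [-4.5 -0.7 16. ] T [-0.52 -0.97 -0.11] gap 55.7
```

Contact. Release and retreat upwards and back.

{"name": "servo_tool", "arguments": {"increments": [[[0,0,0],[0,0.0007,-0.0003],0],[[0,0,0],[0,0,0],80],[[0,0,0],[0,0,0],80],[[0,0,0],[0,0,0],80],[[0,0,0],[0,0.003,-0.02],80]]}}

```text
clock: 41.73
position: [576.0, 150.2, 73.4]
orientation: [0.407, 0.637, 0.55, 0.355]
wrist_force: [-0.9, 0.6, 0.7]
finger_gap: 68.3
```

{"name": "servo_tool", "arguments": {"increments": [[[0.04,0,0],[0,0,-0.02],80],[[0.05,0,0],[0,0,-0.025],80],[[0.05,0,0],[0,0,-0.03],80],[[0.08,0,0],[0,0,-0.03],80],[[0.1,0,0],[0,0,-0.03],80]]}}

```text
clock: 42.15
position: [497.9, 168.4, 118.8]
orientation: [0.335, 0.678, 0.586, 0.291]
wrist_force: [1.1, 0.7, -0.3]
finger_gap: 68.6
```

{"name": "servo_tool", "arguments": {"increments": [[[0.1,0,0],[0,0,-0.03],100],[[0.1,0,0],[0,0,-0.03],100],[[0.1,0,0],[0,0,-0.03],100],[[0.1,0,0],[0,0,-0.03],100],[[0,0,0],[0,0,0],100]]}}

```text
clock: 42.57
position: [457.2, 178.8, 159.5]
orientation: [0.259, 0.71, 0.615, 0.226]
wrist_force: [1.5, 0.0, 1.5]
finger_gap: 85.5
```

Run:
```python
from m import *
info()
a=snap('top','t5')
cv2.imwrite('pics/p3.png',cv2.resize(a[145:245,160:400],None,fx=3.3,fy=3.3,interpolation=2)[:,:,::-1])
```

```text
t 42.57 p [457.2 178.8 159.5] psi 1.429 z [ 0.639 -0.089 -0.764] q [ 0.467  0.004 -1.038 -0.079 -0.376  0.49 ] F [1.5 0.  1.5] T [0.12 0.43 0.06] gap 85.5
```

View pics/p3.png

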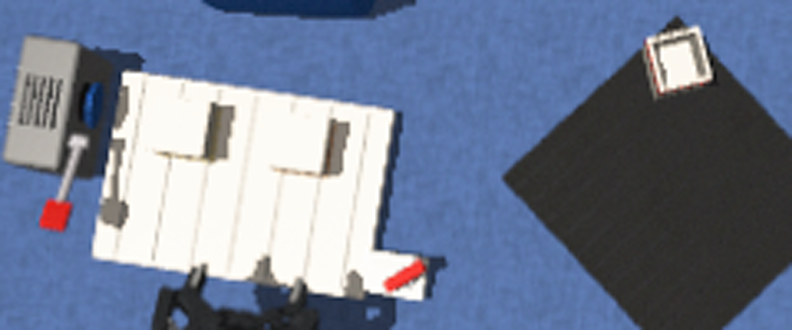

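Two beakers stand mouth down on the tray at crop (185,128) and (303,143). The lever is still up, the foot knob is unchanged, and the red-banded beaker is still at (679,62). Red is far out, so I pick it nearly vertically and lay it down nearer to the base.

Run:
```python
from m import *
f=lambda p:np.array(p)/3.3+[160-.35,145-.35]
sq(back('top',f([(645,38),(701,27),(714,84),(658,97)]),[64]*4),'red')
sq(back('top',f([(275,106),(334,114),(330,174),(270,165)]),[95]*4),'orange placed')
c=[674.5,-237,39];d=13.5
plan(('p',[457,178,215]),('p',[600,-150,200]),('r',-8,-98),('r',d,-98),('p',tcp(c,d,-98,-60)),('p',tcp(c,d,-98,12)))
```

```text
red [ 673.7 -238.5   64. ] sides [59.7 61.1 60.  63. ] ang [ -78.3 -167.7  103.5   12.1]
orange placed [587.1 145.9  95. ] sides [60.2 60.7 61.1 59.8] ang [-97.6 177.   81.7  -3.9]
p [457 178 215] n 2 [-0.0006  0.0173 -0.0217] tot [-0.0013  0.0345 -0.0434]
p [ 600 -150  200] n 11 [-0.0277  0.0122  0.012 ] tot [-0.3046  0.134   0.1324]
r (-8, -98) n 8 [ 0.106  -0.0006 -0.0005]
r (13.5, -98) n 4 [ 0.     -0.0131 -0.0929]
p [ 682.6 -235.1   98.4] n 5 [-0.0204  0.0148  0.0184] tot [-0.102   0.074   0.0922]
p [ 672.9 -237.4   27.1] n 3 [-0.     0.     0.024] tot [-0.     0.     0.072]
```

{"name": "servo_tool", "arguments": {"increments": [[[0,0,0],[0,0.0173,-0.0217],100],[[0,0,0],[0,0.0173,-0.0217],100],[[0,0,0],[-0.0277,0.0122,0.012],100],[[0,0,0],[-0.0277,0.0122,0.012],100],[[0,0,0],[-0.0277,0.0122,0.012],100]]}}

```text
clock: 43.03
position: [496.3, 89.0, 208.4]
orientation: [0.261, 0.708, 0.615, 0.229]
wrist_force: [1.5, 0.4, -0.4]
finger_gap: 85.2
```

{"name": "servo_tool", "arguments": {"increments": [[[0,0,0],[-0.0277,0.0122,0.012],100],[[0,0,0],[-0.0277,0.0122,0.012],100],[[0,0,0],[-0.0277,0.0122,0.012],100],[[0,0,0],[-0.0277,0.0122,0.012],100],[[0,0,0],[-0.0277,0.0122,0.012],100]]}}

```text
clock: 43.45
position: [560.7, -62.2, 200.6]
orientation: [0.261, 0.709, 0.614, 0.227]
wrist_force: [0.0, 0.3, 0.5]
finger_gap: 85.4
```

{"name": "servo_tool", "arguments": {"increments": [[[0,0,0],[-0.0277,0.0122,0.012],100],[[0,0,0],[-0.0277,0.0122,0.012],100],[[0,0,0],[-0.0277,0.0122,0.012],100],[[0.106,0,0],[0,0,0],100],[[0.106,0,0],[0,0,0],100]]}}

```text
clock: 43.87
position: [597.9, -151.9, 194.3]
orientation: [0.186, 0.734, 0.633, 0.162]
wrist_force: [0.2, -1.3, -0.7]
finger_gap: 85.3
```

{"name": "servo_tool", "arguments": {"increments": [[[0.106,0,0],[0,0,0],100],[[0.106,0,0],[0,0,0],100],[[0.106,0,0],[0,0,0],100],[[0.106,0,0],[0,0,0],100],[[0.106,0,0],[0,0,0],100]]}}

```text
clock: 44.28
position: [600.7, -150.4, 195.6]
orientation: [-0.012, 0.755, 0.655, -0.009]
wrist_force: [0.8, -1.2, 0.9]
finger_gap: 85.1
```

{"name": "servo_tool", "arguments": {"increments": [[[0.106,0,0],[0,0,0],100],[[0,-0.0131,-0.0929],[0,0,0],100],[[0,-0.0131,-0.0929],[0,0,0],100],[[0,-0.0131,-0.0929],[0,0,0],100],[[0,-0.0131,-0.0929],[0,0,0],100]]}}

```text
clock: 44.7
position: [600.7, -150.2, 193.2]
orientation: [-0.041, 0.617, 0.784, -0.052]
wrist_force: [0.2, 0.0, 0.4]
finger_gap: 85.1
```

{"name": "servo_tool", "arguments": {"increments": [[[0,0,0],[-0.0204,0.0148,0.013],100],[[0,0,0],[-0.0204,0.0148,0.013],100],[[0,0,0],[-0.0204,0.0148,0.013],100],[[0,0,0],[-0.0204,0.0148,0.013],100],[[0,0,0],[-0.0204,0.0148,0.013],100]]}}

```text
clock: 45.12
position: [687.5, -235.2, 118.6]
orientation: [-0.041, 0.618, 0.783, -0.052]
wrist_force: [0.2, 0.4, 1.1]
finger_gap: 85.6
```

{"name": "servo_tool", "arguments": {"increments": [[[0,0,0],[0,0,0],100],[[0,0,0],[0,0,0],100]]}}

```text
clock: 45.28
position: [685.8, -234.7, 117.7]
orientation: [-0.043, 0.619, 0.783, -0.052]
wrist_force: [0.3, 0.8, -0.1]
finger_gap: 85.6
```

Run:
```python
from m import *
info()
c=[674.5,-237.5,39];d=13.5
plan(('r',d,-98),('p',tcp(c,d,-98,-50)),('p',tcp(c,d,-98,12)))
im=snap('scene','s6');old=cv2.imread('pics/s3.png')[:,:,::-1]
print(np.abs(im[232:262,244:270].astype(int)-old[232:262,244:270]).mean())
```

```text
t 45.28 p [ 685.8 -234.7  117.7] psi 1.803 z [-0.132 -0.029 -0.991] q [-0.396  0.867  0.531  1.346 -0.078 -0.624] F [ 0.3  0.8 -0.1] T [ 0.02 -0.12 -0.02] gap 85.6
r (13.5, -98) n 1 [ 0.0044 -0.0021 -0.0028]
p [ 681.3 -235.9   88.5] n 1 [-0.0001 -0.0006  0.0296] tot [-0.0001 -0.0006  0.0296]
p [ 672.9 -237.9   27.1] n 2 [-0.     0.     0.031] tot [-0.     0.     0.062]
10.849145299145299
```

{"name": "servo_tool", "arguments": {"increments": [[[0,0,0],[0,0,0.023],100],[[0,0,0],[0,0,0.023],100],[[0,0,0],[0,0,0.023],100],[[0,0,0],[0,0,0.022],100],[[0,0,0],[0,0,0],100]]}}

```text
clock: 45.75
position: [671.4, -235.0, 29.2]
orientation: [-0.044, 0.618, 0.783, -0.053]
wrist_force: [-0.8, 0.5, -1.5]
finger_gap: 85.4
```

{"name": "servo_tool", "arguments": {"increments": [[[0,0,0],[0,0,0],0],[[0,0,0],[0,0,0],0],[[0,0,0],[0,0,0],0],[[0,0,0],[0,0,0],0],[[0,0,0],[0,0,0],0]], "newtons": 40}}

```text
clock: 46.17
position: [675.9, -237.0, 35.9]
orientation: [-0.039, 0.619, 0.783, -0.051]
wrist_force: [0.0, 1.0, 6.8]
finger_gap: 55.5
```

Run:
```python
from m import *
info()
s,R=st();p=s['position']
plan(('p',p+[0,0,75]),('p',[575,-160,110]),('r',13.5,-60),('r',-15,-60),('r',-15,-20),('p',[575,-160,40]))
```

```text
t 46.17 p [ 675.9 -237.    35.9] psi 1.804 z [-0.124 -0.032 -0.992] q [-0.404  0.892  0.365  1.146 -0.078 -0.633] F [0.  1.  6.8] T [ 0.06 -0.02 -0.07] gap 55.5
p [ 675.9 -237.   110.9] n 3 [-0.0001 -0.0032 -0.0248] tot [-0.0002 -0.0096 -0.0744]
p [ 575 -160  110] n 4 [ 0.0246 -0.0199  0.0028] tot [ 0.0983 -0.0796  0.011 ]
r (13.5, -60) n 6 [-0.1087  0.0005 -0.0003]
r (-15, -60) n 5 [-0.     -0.0497  0.0862]
r (-15, -20) n 6 [-0.1164  0.     -0.    ]
p [ 575 -160   40] n 2 [ 0.     -0.0329  0.012 ] tot [ 0.     -0.0658  0.0239]
```

{"name": "servo_tool", "arguments": {"increments": [[[0,0,0],[0,-0.0032,-0.0248],0],[[0,0,0],[0,-0.0032,-0.0248],0],[[0,0,0],[0,-0.0032,-0.0248],0],[[0,0,0],[0.0246,-0.0199,0.0028],0],[[0,0,0],[0.0246,-0.0199,0.0028],0]]}}

```text
clock: 46.58
position: [626.9, -199.3, 111.1]
orientation: [-0.037, 0.619, 0.783, -0.051]
wrist_force: [0.4, 0.4, -0.9]
finger_gap: 55.3
```

{"name": "servo_tool", "arguments": {"increments": [[[0,0,0],[0.0246,-0.0199,0.0028],0],[[0,0,0],[0.0246,-0.0199,0.0028],0],[[-0.108,0,0],[0,0,0],0],[[-0.108,0,0],[0,0,0],0],[[-0.108,0,0],[0,0,0],0]]}}

```text
clock: 47.0
position: [574.8, -159.0, 109.9]
orientation: [0.063, 0.616, 0.781, 0.077]
wrist_force: [1.6, -0.3, -1.2]
finger_gap: 55.2
```

{"name": "servo_tool", "arguments": {"increments": [[[-0.108,0,0],[0,0,0],0],[[-0.108,0,0],[0,0,0],0],[[-0.108,0,0],[0,0,0],0],[[0,-0.0497,0.0862],[0,0,0],0],[[0,-0.0497,0.0862],[0,0,0],0]]}}

```text
clock: 47.42
position: [572.2, -160.7, 108.3]
orientation: [0.179, 0.674, 0.693, 0.183]
wrist_force: [0.5, 0.5, -1.1]
finger_gap: 55.7
```

{"name": "servo_tool", "arguments": {"increments": [[[0,-0.0497,0.0862],[0,0,0],0],[[0,-0.0497,0.0862],[0,0,0],0],[[0,-0.0497,0.0862],[0,0,0],0],[[-0.09,0,0],[0,0,0],0],[[-0.09,0,0],[0,0,0],0]]}}

```text
clock: 47.83
position: [575.8, -159.3, 110.6]
orientation: [0.272, 0.746, 0.572, 0.206]
wrist_force: [1.9, -0.6, -2.6]
finger_gap: 55.6
```

{"name": "servo_tool", "arguments": {"increments": [[[-0.09,0,0],[0,0,0],0],[[-0.09,0,0],[0,0,0],0],[[-0.09,0,0],[0,0,0],0],[[-0.09,0,0],[0,0,0],0],[[-0.09,0,0],[0,0,0],0]]}}

```text
clock: 48.25
position: [582.3, -162.6, 105.1]
orientation: [0.383, 0.696, 0.533, 0.291]
wrist_force: [-0.1, -0.2, -2.7]
finger_gap: 55.4
```

{"name": "servo_tool", "arguments": {"increments": [[[-0.06,0,0],[0,0,0],0],[[0,0,0],[0,0,0],0],[[0,0,0],[0,0,0],0]]}}

```text
clock: 48.5
position: [591.0, -165.3, 102.2]
orientation: [0.397, 0.688, 0.526, 0.304]
wrist_force: [-0.9, 0.9, -2.1]
finger_gap: 55.3
```

Run:
```python
from m import *
info()
s,R=st();p=s['position']
plan(('r',-15,-20),('p',[p[0],p[1],45]))
```

```text
t 48.5 p [ 591.  -165.3  102.2] psi 1.306 z [ 0.836 -0.227 -0.5  ] q [-0.5    0.642 -1.298 -1.404  0.203 -0.12 ] F [-0.9  0.9 -2.1] T [ 0.28  0.98 -0.03] gap 55.3
r (-15, -20) n 2 [-0.0872  0.0014 -0.0002]
p [ 591.  -165.3   45. ] n 2 [ 0.     -0.0269  0.0098] tot [ 0.     -0.0538  0.0196]
```

{"name": "servo_tool", "arguments": {"increments": [[[0,0,0],[0,0.0117,0.0203],0],[[0,0,0],[0,0.0117,0.0203],0],[[0,0,0],[0,0.0117,0.0203],0],[[-0.08,0,0],[0,0,0],0],[[-0.08,0,0],[0,0,0],0]]}}

```text
clock: 48.92
position: [663.2, -185.1, 109.0]
orientation: [0.443, 0.659, 0.506, 0.337]
wrist_force: [0.4, -0.0, -1.7]
finger_gap: 55.7
```

{"name": "servo_tool", "arguments": {"increments": [[[0,0,0],[0,0,0],0],[[0,0,0],[0,0,0],0]]}}

```text
clock: 49.08
position: [659.5, -184.0, 101.8]
orientation: [0.438, 0.663, 0.507, 0.334]
wrist_force: [1.4, 0.9, -1.8]
finger_gap: 55.5
```

Run:
```python
from m import *
info()
s,R=st();p=s['position']
plan(('r',-15,-20),('p',[p[0],p[1],45]))
```

```text
t 49.08 p [ 659.5 -184.   101.8] psi 1.306 z [ 0.887 -0.241 -0.393] q [-0.467  0.792 -1.173 -1.553  0.186 -0.081] F [ 1.4  0.9 -1.8] T [0.29 1.08 0.02] gap 55.5
r (-15, -20) n 1 [-0.0551  0.003  -0.0004]
p [ 659.5 -184.    45. ] n 2 [ 0.     -0.0267  0.0097] tot [ 0.     -0.0533  0.0194]
```

Run:
```python
from m import *
plan(('r',22.5,-23.1),('p',[575,-134,95]),('r',22.5,-22),('p',[575,-134,48]))
```

```text
r (22.5, -23.1) n 6 [-0.0002  0.1008 -0.0429]
p [ 575 -134   95] n 3 [ 0.0262 -0.0098 -0.0172] tot [ 0.0785 -0.0294 -0.0516]
r (22.5, -22) n 1 [-0.0192  0.     -0.    ]
p [ 575 -134   48] n 2 [ 0.     -0.0218  0.0088] tot [ 0.     -0.0436  0.0176]
```

{"name": "servo_tool", "arguments": {"increments": [[[0,0.0864,-0.0368],[0,0,0],0],[[0,0.0864,-0.0368],[0,0,0],0],[[0,0.0864,-0.0368],[0,0,0],0],[[0,0.0864,-0.0368],[0,0,0],0],[[0,0.0864,-0.0368],[0,0,0],0]]}}

```text
clock: 49.5
position: [659.9, -184.6, 106.9]
orientation: [0.349, 0.524, 0.648, 0.429]
wrist_force: [0.3, 0.5, -3.9]
finger_gap: 55.4
```

{"name": "servo_tool", "arguments": {"increments": [[[0,0.0864,-0.0368],[0,0,0],0],[[0,0.0864,-0.0368],[0,0,0],0],[[0,0,0],[0.0262,-0.0098,-0.0172],0],[[0,0,0],[0.0262,-0.0098,-0.0172],0],[[0,0,0],[0.0262,-0.0098,-0.0172],0]]}}

```text
clock: 49.92
position: [577.2, -132.8, 98.6]
orientation: [0.315, 0.47, 0.689, 0.453]
wrist_force: [-0.5, -0.1, -1.9]
finger_gap: 55.5
```

{"name": "servo_tool", "arguments": {"increments": [[[-0.019,0,0],[0,0,0],0],[[0,0,0],[0,0,0],0],[[0,0,0],[0,0,0],0]]}}

```text
clock: 50.17
position: [577.9, -133.1, 97.2]
orientation: [0.319, 0.468, 0.684, 0.46]
wrist_force: [0.6, 0.3, -1.0]
finger_gap: 55.3
```

Run:
```python
from m import *
info()
s,R=st();p=s['position']
plan(('r',22.5,-22),('p',[p[0],p[1],45]))
```

```text
t 50.17 p [ 577.9 -133.1   97.2] psi 1.938 z [ 0.866  0.331 -0.374] q [-0.872  0.659 -1.098 -0.869  1.068 -0.829] F [ 0.6  0.3 -1. ] T [-0.38  1.03 -0.03] gap 55.3
r (22.5, -22) n 1 [ 0.0006  0.0261 -0.0038]
p [ 577.9 -133.1   45. ] n 2 [ 0.     -0.0242  0.0098] tot [ 0.     -0.0484  0.0196]
```

{"name": "servo_tool", "arguments": {"increments": [[[0,0,0],[0,-0.017,0.0069],0],[[0,0,0],[0,-0.017,0.0069],0],[[0,0,0],[0,-0.016,0.0066],0],[[0,0,0],[0,0,0],0],[[0,0,0],[0,0,0],0]]}}

```text
clock: 50.58
position: [578.4, -132.8, 41.6]
orientation: [0.318, 0.468, 0.684, 0.46]
wrist_force: [-0.5, -0.0, 0.1]
finger_gap: 55.1
```

{"name": "servo_tool", "arguments": {"increments": [[[0,0,0],[0,-0.0015,0.0006],0],[[0,0,0],[0,0,0],0],[[0,0,0],[0,0,0],0]]}}

```text
clock: 50.83
position: [578.2, -132.8, 40.8]
orientation: [0.319, 0.467, 0.684, 0.46]
wrist_force: [-0.4, 0.7, -1.2]
finger_gap: 55.6
```

Run:
```python
from m import *
info()
```

```text
t 50.83 p [ 578.2 -132.8   40.8] psi 1.939 z [ 0.867  0.331 -0.373] q [-0.871  0.847 -1.091 -1.051  1.068 -0.828] F [-0.4  0.7 -1.2] T [-0.4   1.09 -0.02] gap 55.6
```

{"name": "servo_tool", "arguments": {"increments": [[[0,0,0],[0,-0.0014,0.0006],0],[[0,0,0],[0,0,0],0],[[0,0,0],[0,0,0],90],[[0,0,0],[0,0,0],90],[[0,0,0],[0,0,0],90]]}}

```text
clock: 51.25
position: [577.8, -132.4, 38.2]
orientation: [0.318, 0.468, 0.684, 0.46]
wrist_force: [-0.2, -0.1, -1.1]
finger_gap: 76.9
```

{"name": "servo_tool", "arguments": {"increments": [[[0,0,0],[0,0,-0.025],90],[[0,0,0],[0,0,-0.025],90],[[0,0,0],[0,0.0,-0.03],90],[[0,0,0],[0,0.0317,-0.0148],90],[[0,0,0],[0,0.0317,-0.0148],90]]}}

```text
clock: 51.67
position: [510.4, -158.1, 134.2]
orientation: [0.317, 0.47, 0.683, 0.46]
wrist_force: [0.8, 0.0, 0.6]
finger_gap: 76.8
```

{"name": "servo_tool", "arguments": {"increments": [[[0,0,0],[0,0.0317,-0.0148],90],[[0,0,0],[0,0.0,0.03],90],[[0,0,0],[0,0.0,0.03],90],[[0.105,0,0],[0,0,0],90],[[0.105,0,0],[0,0,0],90]]}}

```text
clock: 52.08
position: [553.2, -145.4, 147.3]
orientation: [0.272, 0.496, 0.728, 0.388]
wrist_force: [0.1, 0.7, -2.9]
finger_gap: 76.7
```

{"name": "servo_tool", "arguments": {"increments": [[[0.105,0,0],[0,0,0],90],[[0.105,0,0],[0,0,0],90],[[0.105,0,0],[0,0,0],90],[[0.105,0,0],[0,0,0],90],[[0.105,0,0],[0,0,0],90]]}}

```text
clock: 52.5
position: [551.1, -143.2, 150.8]
orientation: [0.131, 0.55, 0.803, 0.186]
wrist_force: [1.2, 0.0, -0.6]
finger_gap: 76.8
```

{"name": "servo_tool", "arguments": {"increments": [[[0.105,0,0],[0,0,0],90],[[0.105,0,0],[0,0,0],90],[[0.105,0,0],[0,0,0],90],[[0.105,0,0],[0,0,0],90],[[0.105,0,0],[0,0,0],100]]}}

```text
clock: 52.92
position: [551.7, -143.2, 150.6]
orientation: [-0.016, 0.565, 0.824, -0.029]
wrist_force: [0.8, 0.8, -0.0]
finger_gap: 84.9
```

{"name": "servo_tool", "arguments": {"increments": [[[0.105,0,0],[0,0,0],100],[[0.105,0,0],[0,0,0],100],[[0.105,0,0],[0,0,0],100],[[0.105,0,0],[0,0,0],100],[[0,0,0],[0,0,0],100]]}}

```text
clock: 53.33
position: [551.2, -141.6, 143.5]
orientation: [-0.139, 0.547, 0.8, -0.202]
wrist_force: [-0.2, -0.4, -3.3]
finger_gap: 85.6
```

Run:
```python
from m import *
info()
snap('scene','s7')
F0=np.array([578.2,-132.8])
d=np.radians(21);f=np.array([np.cos(d),np.sin(d),0]);l=np.array([-f[1],f[0],0]);u=np.array([0,0,28])
F=np.array([*F0,32])+31*f
pts=[F+28*l+u,F-28*l+u,F+28*l-u,F-28*l-u,F+28*l+u-60*f,F-28*l+u-60*f]
im=cv2.imread('pics/s7.png')[180:270,240:340];im=cv2.resize(im,None,fx=6,fy=6,interpolation=2)
for q in (proj('scene',pts)-[240,180])*6: cv2.circle(im,tuple(int(v) for v in q),3,(0,255,0),1)
cv2.imwrite('pics/r1.png',im)
```

```text
t 53.33 p [ 551.2 -141.6  143.5] psi 1.941 z [-0.443 -0.171 -0.88 ] q [-0.228  0.814  0.374  1.55  -0.27  -0.541] F [-0.2 -0.4 -3.3] T [ 0.21 -0.54 -0.01] gap 85.6
```

View pics/r1.png

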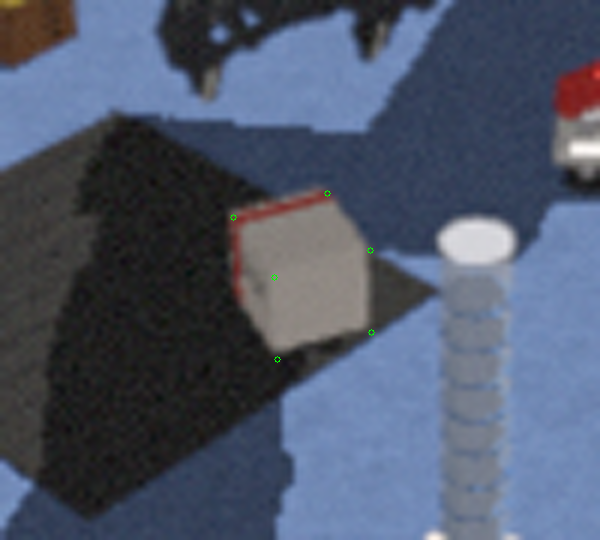

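The red-banded beaker lies on its side at crop (305,275), mouth towards the robot. It sits about 6 mm closer to the robot than the green predicted corners, so I correct for that.

Run:
```python
from m import *
c=[571.7,-135.3,32];d=21
plan(('r',d,-128),('p',tcp(c,d,-128,-80)),('p',tcp(c,d,-128,12)))
```

```text
r (21, -128) n 2 [0.088  0.0011 0.0015]
p [ 617.7 -117.6   95. ] n 3 [-0.0003  0.0287 -0.0014] tot [-0.001   0.0862 -0.0041]
p [ 564.8 -137.9   22.5] n 3 [ 0.     -0.      0.0307] tot [ 0.    -0.     0.092]
```

{"name": "servo_tool", "arguments": {"increments": [[[0,0,0],[0,0.0287,-0.004],100],[[0,0,0],[0,0.0287,-0.004],100],[[0,0,0],[0,0.0287,-0.004],100],[[0.088,0,0],[0,0,0],100],[[0.088,0,0],[0,0,0],100]]}}

```text
clock: 53.8
position: [629.1, -114.2, 122.2]
orientation: [-0.168, 0.54, 0.786, -0.25]
wrist_force: [1.6, 0.3, 0.6]
finger_gap: 85.5
```

{"name": "servo_tool", "arguments": {"increments": [[[0,0,0],[0,0,0],100],[[0,0,0],[0,0,0],100]]}}

```text
clock: 53.97
position: [628.9, -114.3, 118.2]
orientation: [-0.169, 0.54, 0.786, -0.249]
wrist_force: [1.0, -0.2, 0.5]
finger_gap: 85.4
```

Run:
```python
from m import *
info()
c=[571.7,-135.3,32];d=21
plan(('r',d,-128),('p',tcp(c,d,-128,12)))
```

```text
t 53.97 p [ 628.9 -114.3  118.2] psi 1.938 z [-0.535 -0.209 -0.818] q [-0.149  1.186  1.022  1.953 -0.29  -0.433] F [ 1.  -0.2  0.5] T [ 0.22 -0.54  0.01] gap 85.4
r (21, -128) n 1 [ 0.051   0.0036 -0.0012]
p [ 564.8 -137.9   22.5] n 4 [0.0002 0.0013 0.0293] tot [0.0009 0.0051 0.1174]
```

{"name": "servo_tool", "arguments": {"increments": [[[0,0,0],[0,0.001,0.025],100],[[0,0,0],[0,0.001,0.025],100],[[0,0,0],[0,0.001,0.025],100],[[0,0,0],[0,0,0],100],[[0,0,0],[0,0,0],100]]}}

```text
clock: 54.38
position: [589.4, -129.7, 60.0]
orientation: [-0.169, 0.541, 0.785, -0.249]
wrist_force: [0.0, 0.5, 1.1]
finger_gap: 85.5
```

Run:
```python
from m import *
info()
c=[571.7,-135.3,32];d=21
plan(('r',d,-125),('p',tcp(c,d,-125,12)))
```

```text
t 54.38 p [ 589.4 -129.7   60. ] psi 1.937 z [-0.535 -0.21  -0.819] q [-0.176  1.078  0.635  1.666 -0.305 -0.456] F [0.  0.5 1.1] T [ 0.23 -0.53 -0.04] gap 85.5
r (21, -125) n 1 [-0.0008  0.004  -0.0029]
p [ 565.3 -137.8   22.2] n 2 [0.0006 0.0004 0.0228] tot [0.0011 0.0009 0.0456]
```

{"name": "servo_tool", "arguments": {"increments": [[[0,0,0],[0.0006,0.0004,0.022],100],[[0,0,0],[0.0005,0.0004,0.022],100],[[0,0,0],[0,0,0],100],[[0,0,0],[0,0,0],100]]}}

```text
clock: 54.72
position: [568.1, -137.3, 22.9]
orientation: [-0.168, 0.54, 0.786, -0.25]
wrist_force: [0.2, -0.3, 0.4]
finger_gap: 84.9
```

{"name": "servo_tool", "arguments": {"increments": [[[0,0,0],[0,0,0],0],[[0,0,0],[0,0,0],0],[[0,0,0],[0,0,0],0],[[0,0,0],[0,0,0],0],[[0,0,0],[0,0,0],0]], "newtons": 40}}

```text
clock: 55.13
position: [568.9, -137.1, 22.1]
orientation: [-0.168, 0.54, 0.786, -0.25]
wrist_force: [3.3, 0.5, 6.9]
finger_gap: 55.7
```

Run:
```python
from m import *
info();s,R=st();p=s['position']
d=np.radians(21);f=np.array([np.cos(d),np.sin(d)])
F=np.array([578.2,-132.8])+25*f-p[:2];print('floor f',F@f)
g=np.array([np.cos(np.radians(5)),np.sin(np.radians(5))])
tgt=np.array([505,222])+g*(32-p[2]);print(tgt)
plan(('p',p+[0,0,150]),('p',[540,0,190]),('r',21,-60),('r',5,-60),('p',[*tgt,150]),('r',5,-35),('p',[*tgt,85]))
```

```text
t 55.13 p [ 568.9 -137.1   22.1] psi 1.939 z [-0.534 -0.212 -0.819] q [-0.19   1.061  0.493  1.537 -0.314 -0.47 ] F [3.3 0.5 6.9] T [ 0.21 -0.2  -0.06] gap 55.7
floor f 35.26129764037927
[514.85261526 222.86199214]
p [ 568.9 -137.1  172.1] n 5 [-0.0002 -0.0172 -0.0246] tot [-0.001  -0.0861 -0.1228]
p [540   0 190] n 5 [ 0.0276  0.0015 -0.0057] tot [ 0.1382  0.0076 -0.0283]
r (21, -60) n 10 [-0.1135  0.0007  0.0002]
r (5, -60) n 3 [ 0.     -0.0465  0.0806]
p [514.9 222.9 150. ] n 7 [ 0.032  -0.0036  0.0045] tot [ 0.2242 -0.0249  0.0318]
r (5, -35) n 4 [-0.1091  0.      0.    ]
p [514.9 222.9  85. ] n 2 [ 0.     -0.0266  0.0186] tot [ 0.     -0.0532  0.0373]
```

{"name": "servo_tool", "arguments": {"increments": [[[0,0,0],[0,-0.0172,-0.0246],0],[[0,0,0],[0,-0.0172,-0.0246],0],[[0,0,0],[0,-0.0172,-0.0246],0],[[-0.1,0,0],[0,0,0],0],[[-0.1,0,0],[0,0,0],0]]}}

```text
clock: 55.55
position: [570.9, -136.4, 111.6]
orientation: [-0.111, 0.554, 0.808, -0.169]
wrist_force: [0.8, -1.1, -1.6]
finger_gap: 55.8
```

{"name": "servo_tool", "arguments": {"increments": [[[-0.1,0,0],[0,0,0],0],[[-0.1,0,0],[0,0,0],0],[[-0.1,0,0],[0,0,0],0],[[-0.1,0,0],[0,0,0],0],[[0,0,0],[0,0,0],0]]}}

```text
clock: 55.97
position: [564.0, -136.5, 111.3]
orientation: [-0.002, 0.566, 0.824, -0.006]
wrist_force: [-0.0, 0.4, -0.1]
finger_gap: 55.5
```

Run:
```python
from m import *
info();s,R=st();p=s['position']
tgt=[514.9,222.9]
plan(('p',[545,0,190]),('r',21,-60),('r',5,-60),('p',[*tgt,150]),('r',5,-35),('p',[*tgt,85]))
```

```text
t 55.97 p [ 564.  -136.5  111.3] psi 1.937 z [-0.009 -0.007 -1.   ] q [-0.358  0.49  -0.182  0.905 -0.01  -0.724] F [-0.   0.4 -0.1] T [-0.02  0.1  -0.01] gap 55.5
p [545   0 190] n 5 [ 0.0268  0.0061 -0.0159] tot [ 0.1339  0.0303 -0.0795]
r (21, -60) n 5 [-0.1069  0.0007  0.0002]
r (5, -60) n 3 [ 0.     -0.0465  0.0806]
p [514.9 222.9 150. ] n 7 [ 0.0321 -0.0042  0.0042] tot [ 0.2247 -0.0291  0.0294]
r (5, -35) n 4 [-0.1091  0.      0.    ]
p [514.9 222.9  85. ] n 2 [ 0.     -0.0266  0.0186] tot [ 0.     -0.0532  0.0373]
```

{"name": "servo_tool", "arguments": {"increments": [[[0,0,0],[0.0268,0.0061,-0.0159],0],[[0,0,0],[0.0268,0.0061,-0.0159],0],[[0,0,0],[0.0268,0.0061,-0.0159],0],[[0,0,0],[0.0268,0.0061,-0.0159],0],[[0,0,0],[0.0268,0.0061,-0.0159],0]]}}

```text
clock: 56.38
position: [549.2, 1.4, 190.7]
orientation: [-0.002, 0.566, 0.824, -0.008]
wrist_force: [1.0, -0.6, -0.4]
finger_gap: 55.7
```

{"name": "servo_tool", "arguments": {"increments": [[[-0.107,0,0],[0,0,0],0],[[-0.107,0,0],[0,0,0],0],[[-0.107,0,0],[0,0,0],0],[[-0.107,0,0],[0,0,0],0],[[-0.107,0,0],[0,0,0],0]]}}

```text
clock: 56.8
position: [550.0, 0.2, 191.0]
orientation: [0.15, 0.545, 0.797, 0.213]
wrist_force: [0.5, -0.7, -1.6]
finger_gap: 55.8
```

{"name": "servo_tool", "arguments": {"increments": [[[0,-0.0465,0.0806],[0,0,0],0],[[0,-0.0465,0.0806],[0,0,0],0],[[0,-0.0465,0.0806],[0,0,0],0],[[0,0,0],[0,0,0],0],[[0,0,0],[0,0,0],0]]}}

```text
clock: 57.22
position: [549.4, 1.0, 189.8]
orientation: [0.176, 0.65, 0.715, 0.189]
wrist_force: [-0.3, 1.5, -0.9]
finger_gap: 55.6
```

Run:
```python
from m import *
info();s,R=st();p=s['position']
tgt=[514.9,222.9]
plan(('r',5,-60),('p',[*tgt,150]),('r',5,-35),('p',[*tgt,85]))
```

```text
t 57.22 p [549.4   1.  189.8] psi 1.664 z [ 0.497  0.041 -0.867] q [-0.221  0.021 -0.771  0.277  0.15  -0.277] F [-0.3  1.5 -0.9] T [-0.02  0.6  -0.03] gap 55.6
r (5, -60) n 1 [-0.0018  0.0021  0.0082]
p [514.9 222.9 150. ] n 7 [ 0.032  -0.0047  0.0039] tot [ 0.2241 -0.0329  0.027 ]
r (5, -35) n 4 [-0.1091  0.      0.    ]
p [514.9 222.9  85. ] n 2 [ 0.     -0.0266  0.0186] tot [ 0.     -0.0532  0.0373]
```

{"name": "servo_tool", "arguments": {"increments": [[[0,0,0],[0.032,-0.0047,0.0039],0],[[0,0,0],[0.032,-0.0047,0.0039],0],[[0,0,0],[0.032,-0.0047,0.0039],0],[[0,0,0],[0.032,-0.0047,0.0039],0],[[0,0,0],[0.032,-0.0047,0.0039],0]]}}

```text
clock: 57.63
position: [524.3, 159.9, 159.8]
orientation: [0.176, 0.651, 0.714, 0.189]
wrist_force: [0.8, -0.8, -1.2]
finger_gap: 55.7
```

{"name": "servo_tool", "arguments": {"increments": [[[0,0,0],[0.032,-0.0047,0.0039],0],[[0,0,0],[0.032,-0.0047,0.0039],0],[[-0.09,0,0],[0,0,0],0],[[-0.09,0,0],[0,0,0],0],[[-0.09,0,0],[0,0,0],0]]}}

```text
clock: 58.05
position: [514.7, 223.1, 148.3]
orientation: [0.26, 0.621, 0.684, 0.281]
wrist_force: [1.0, 0.2, -2.2]
finger_gap: 55.9
```

{"name": "servo_tool", "arguments": {"increments": [[[-0.09,0,0],[0,0,0],0],[[-0.08,0,0],[0,0,0],0],[[0,0,0],[0,0,0],0],[[0,0,0],[0,0,0],0]]}}

```text
clock: 58.38
position: [514.5, 222.2, 143.6]
orientation: [0.299, 0.604, 0.665, 0.321]
wrist_force: [0.2, 0.6, -0.9]
finger_gap: 55.5
```

Run:
```python
from m import *
info()
tgt=[514.9,222.9]
plan(('r',5,-35),('p',[*tgt,75]))
```

```text
t 58.38 p [514.5 222.2 143.6] psi 1.662 z [ 0.786  0.067 -0.615] q [ 0.434  0.235 -1.206 -0.749 -0.273  0.209] F [ 0.2  0.6 -0.9] T [-0.09  0.95  0.01] gap 55.5
r (5, -35) n 1 [-0.0514  0.0019  0.0097]
p [514.9 222.9  75. ] n 2 [ 0.0003 -0.0279  0.0199] tot [ 0.0006 -0.0559  0.0397]
```

{"name": "servo_tool", "arguments": {"increments": [[[0,0,0],[0,-0.0235,0.0185],0],[[0,0,0],[0,-0.0235,0.0185],0],[[-0.05,0,0.009],[0,0,0],0],[[0,0,0],[0,0,0],0],[[0,0,0],[0,0,0],0]]}}

```text
clock: 58.8
position: [517.8, 223.6, 84.3]
orientation: [0.312, 0.601, 0.654, 0.338]
wrist_force: [-0.6, 0.6, -1.4]
finger_gap: 55.5
```

Run:
```python
from m import *
info()
tgt=[514.9,222.9]
plan(('r',5,-35),('p',[*tgt,67]))
```

```text
t 58.8 p [517.8 223.6  84.3] psi 1.654 z [ 0.815  0.067 -0.576] q [ 0.445  0.561 -1.295 -1.21  -0.294  0.213] F [-0.6  0.6 -1.4] T [-0.11  1.    0.  ] gap 55.5
r (5, -35) n 1 [-0.0028  0.0039 -0.0007]
p [514.9 222.9  67. ] n 1 [-0.0005 -0.0159  0.0075] tot [-0.0005 -0.0159  0.0075]
```

{"name": "servo_tool", "arguments": {"increments": [[[0,0,0],[0,0.004,0.007],0],[[0.02,0,0],[0,-0.008,0.006],0],[[0,0,0],[0,0,0],0],[[0,0,0],[0,0,0],0]]}}

```text
clock: 59.13
position: [527.1, 224.5, 77.3]
orientation: [0.308, 0.603, 0.655, 0.335]
wrist_force: [-0.3, -0.4, -1.3]
finger_gap: 55.5
```

Run:
```python
from m import *
info()
plan(('p',[525,223.5,65]))
```

```text
t 59.13 p [527.1 224.5  77.3] psi 1.653 z [ 0.808  0.068 -0.586] q [ 0.432  0.568 -1.268 -1.18  -0.28   0.211] F [-0.3 -0.4 -1.3] T [-0.14  0.96 -0.  ] gap 55.5
p [525.  223.5  65. ] n 1 [-0.0009 -0.0113  0.0054] tot [-0.0009 -0.0113  0.0054]
```

{"name": "servo_tool", "arguments": {"increments": [[[0,0,0],[0,-0.009,0.0055],0],[[0,0,0],[0,0,0],0],[[0,0,0],[0,0,0],0]]}}

```text
clock: 59.38
position: [524.9, 224.2, 65.4]
orientation: [0.307, 0.603, 0.656, 0.334]
wrist_force: [0.2, 1.3, -0.6]
finger_gap: 55.4
```

{"name": "servo_tool", "arguments": {"increments": [[[0,0,0],[0,-0.0016,0.0011],0],[[0,0,0],[0,0,0],0],[[0,0,0],[0,0,0],0]]}}

```text
clock: 59.63
position: [525.2, 224.3, 63.9]
orientation: [0.308, 0.603, 0.655, 0.335]
wrist_force: [0.2, -0.5, -0.8]
finger_gap: 55.3
```

{"name": "servo_tool", "arguments": {"increments": [[[0,0,0],[0,-0.0016,0.0011],0],[[0,0,0],[0,0,0],0],[[0,0,0],[0,0,0],0]]}}

```text
clock: 59.88
position: [525.4, 224.4, 62.6]
orientation: [0.308, 0.603, 0.655, 0.335]
wrist_force: [-3.8, -0.6, 6.9]
finger_gap: 55.4
```

Run:
```python
from m import *
info()
```

```text
t 59.88 p [525.4 224.4  62.6] psi 1.654 z [ 0.808  0.068 -0.586] q [ 0.434  0.634 -1.278 -1.257 -0.282  0.212] F [-3.8 -0.6  6.9] T [ 0.08  0.11 -0.07] gap 55.4
```

Contact. Release to 66 mm only and back off.

{"name": "servo_tool", "arguments": {"increments": [[[0,0,0],[0,0,0],78],[[0,0,0],[0,0,0],78],[[0,0,0],[0,0,0],78],[[0,0,0],[0,0.003,-0.012],78],[[0.02,0,0],[0,0.003,-0.016],78]]}}

```text
clock: 60.3
position: [505.5, 222.2, 81.4]
orientation: [0.301, 0.607, 0.659, 0.327]
wrist_force: [-0.4, 0.2, -0.7]
finger_gap: 66.8
```

{"name": "servo_tool", "arguments": {"increments": [[[0.05,0,0],[0,0,-0.02],78],[[0.08,0,0],[0,0,-0.025],78],[[0.08,0,0],[0,0,-0.025],78],[[0.1,0,0],[0,0,-0.025],78],[[0.1,0,0],[0,0,-0.025],78]]}}

```text
clock: 60.72
position: [453.2, 220.1, 130.3]
orientation: [0.22, 0.64, 0.696, 0.24]
wrist_force: [0.2, 0.7, -0.8]
finger_gap: 66.8
```

{"name": "servo_tool", "arguments": {"increments": [[[0.1,0,0],[0,0,-0.025],50],[[0.1,0,0],[0,0,-0.025],30],[[0.1,0,0],[0,0,-0.025],0],[[0,0,0],[0,0,-0.02],0],[[0,0,0],[0,0,0],0]]}}

```text
clock: 61.13
position: [419.9, 218.9, 193.7]
orientation: [0.152, 0.659, 0.718, 0.166]
wrist_force: [1.5, 0.6, 0.3]
finger_gap: 5.8
```

{"name": "servo_tool", "arguments": {"increments": [[[0,0,0],[0,0,0],0],[[0,0,0],[0,0,0],0]]}}

```text
clock: 61.3
position: [417.8, 217.9, 188.8]
orientation: [0.151, 0.659, 0.718, 0.163]
wrist_force: [-0.2, 0.9, -0.4]
finger_gap: 0.1
```

Run:
```python
from m import *
info()
a=snap('top','t6')
cv2.imwrite('pics/p4.png',cv2.resize(a[145:245,150:310],None,fx=5,fy=5,interpolation=2)[:,:,::-1])
```

```text
t 61.3 p [417.8 217.9 188.8] psi 1.656 z [ 0.432  0.036 -0.901] q [ 0.426 -0.07  -0.813  0.402 -0.146  0.309] F [-0.2  0.9 -0.4] T [-0.03  0.46 -0.03] gap 0.1
```

View pics/p4.png

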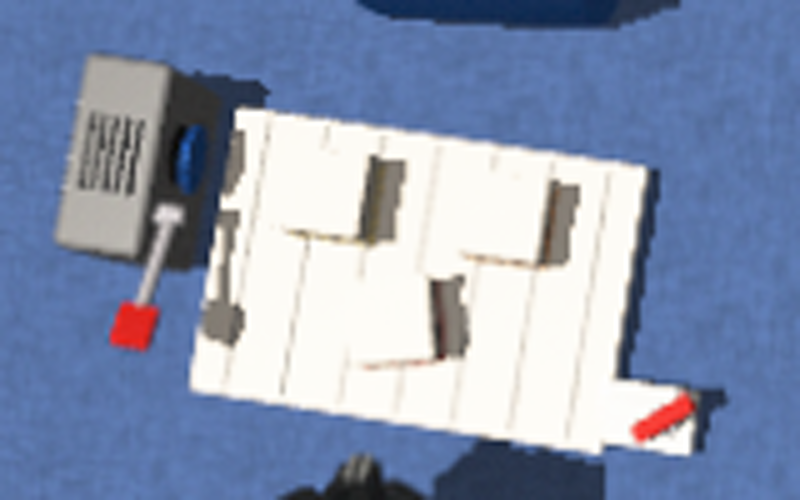

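All three beakers stand mouth down on the tray at (322,190), (503,215) and (397,320), clear of each other. The lever pad is still up at (135,327), and the knob is unchanged. That was the sixteenth picture, so the remaining checks are numeric.

Run:
```python
from m import *
f=lambda p:np.array(p)/5+[150-.4,145-.4]
# red: right top edge known -> centre 28 mm to +y side
P=back('top',f([(433,275),(441,355)]),[95]*2);print(P.round(1))
e=(P[0]-P[1])[:2];e/=np.linalg.norm(e);c=P[:,:2].mean(0)+28*np.array([-e[1],e[0]]);psi=np.radians(-8);dx=c-[547.4,216.1]
print('red c',c,'stand',np.cos(psi)*dx[0]+np.sin(psi)*dx[1],-np.sin(psi)*dx[0]+np.cos(psi)*dx[1])
print(back('top',f([(135,327)]),[151]))
plan(('p',[418,218,230]),('r',5,-90),('p',[503,378.5,215]),('p',[503,378.5,165]))
```

```text
[[544.9 195.2  95. ]
 [491.9 189.   95. ]]
red c [515.1773333  219.92328213] stand -32.4411759543602 -0.6984542394292288
[[506.41482272 376.79300318 151.        ]]
p [418 218 230] n 2 [ 0.0001  0.0092 -0.0187] tot [ 0.0002  0.0184 -0.0373]
r (5, -90) n 4 [ 0.1118  0.0004 -0.0004]
p [503.  378.5 215. ] n 6 [0.0254 0.0164 0.0025] tot [0.1525 0.0987 0.015 ]
p [503.  378.5 165. ] n 2 [-0.    -0.     0.025] tot [-0.   -0.    0.05]
```

{"name": "servo_tool", "arguments": {"increments": [[[0,0,0],[0,0.0092,-0.0187],0],[[0,0,0],[0,0.0092,-0.0187],0],[[0.112,0,0],[0,0,0],0],[[0.112,0,0],[0,0,0],0],[[0.112,0,0],[0,0,0],0]]}}

```text
clock: 61.77
position: [418.2, 218.3, 231.6]
orientation: [0.037, 0.675, 0.736, 0.04]
wrist_force: [0.8, 0.6, -0.2]
finger_gap: -0.4
```

{"name": "servo_tool", "arguments": {"increments": [[[0.112,0,0],[0,0,0],0],[[0,0,0],[0.0254,0.0164,0.001],0],[[0,0,0],[0.0254,0.0164,0.001],0],[[0,0,0],[0.0254,0.0164,0.001],0],[[0,0,0],[0.0254,0.0164,0.001],0]]}}

```text
clock: 62.18
position: [475.7, 325.9, 225.2]
orientation: [0.0, 0.676, 0.736, -0.001]
wrist_force: [-0.1, -0.7, 0.7]
finger_gap: -0.0
```

{"name": "servo_tool", "arguments": {"increments": [[[0,0,0],[0.0254,0.0164,0.001],0],[[0,0,0],[0.0254,0.0164,0.001],0],[[0,0,0],[0,0,0],0],[[0,0,0],[0,0,0],0],[[0,0,0],[0,0,0],0]]}}

```text
clock: 62.6
position: [503.1, 377.9, 223.7]
orientation: [0.0, 0.676, 0.737, -0.001]
wrist_force: [0.5, -1.3, 0.4]
finger_gap: -0.2
```

Run:
```python
from m import *
info()
plan(('r',5,-90),('p',[503,378.5,160]))
```

```text
t 62.6 p [503.1 377.9 223.7] psi 1.656 z [-0.001 -0.002 -1.   ] q [ 5.290e-01  4.990e-01  1.420e-01  1.216e+00 -1.000e-03  4.430e-01] F [ 0.5 -1.3  0.4] T [0.04 0.   0.  ] gap -0.2
r (5, -90) n 1 [-0.0016  0.0019 -0.0016]
p [503.  378.5 160. ] n 2 [ 0.0003 -0.      0.0318] tot [ 0.0006 -0.      0.0637]
```

{"name": "servo_tool", "arguments": {"increments": [[[0,0,0],[0,0,0.02],0],[[0,0,0],[0,0,0.02],0],[[0,0,0],[0,0,0.02],0],[[0,0,0],[0,0,0.006],0],[[0,0,0],[0,0,0.006],0]]}}

```text
clock: 63.02
position: [503.0, 377.3, 152.8]
orientation: [0.0, 0.677, 0.736, -0.001]
wrist_force: [-1.4, -0.2, 2.3]
finger_gap: 0.3
```

{"name": "servo_tool", "arguments": {"increments": [[[0,0,0],[0,0,0.008],0],[[0,0,0],[0,0,0.008],0],[[0,0,0],[0,0,0.008],0],[[0,0,0],[0,0,0.008],0],[[0,0,0],[0,0,0.008],0]]}}

```text
clock: 63.43
position: [503.9, 378.5, 113.0]
orientation: [0.0, 0.676, 0.737, 0.0]
wrist_force: [-0.7, 0.9, 1.0]
finger_gap: -0.0
```

{"name": "servo_tool", "arguments": {"increments": [[[0,0,0],[0,0,0.006],0],[[0,0,0],[0,0,0.006],0],[[0,0,0],[0,0,0.006],0],[[0,0,0],[0,0,0.006],0],[[0,0,0],[0,0,0.006],0]]}}

```text
clock: 63.85
position: [504.2, 378.4, 83.1]
orientation: [0.001, 0.676, 0.737, 0.0]
wrist_force: [0.6, -0.4, 1.1]
finger_gap: 0.1
```

```bash
python3 -c "
from m import *
info()"
```

```text
t 63.85 p [504.2 378.4  83.1] psi 1.656 z [ 0.001 -0.    -1.   ] q [ 0.528  0.597 -0.074  0.898 -0.001  0.443] F [ 0.6 -0.4  1.1] T [-0.01 -0.14  0.04] gap 0.1
```

{"name": "servo_tool", "arguments": {"increments": [[[0,0,0],[0,0,0.004],0],[[0,0,0],[0,0,0.004],0],[[0,0,0],[0,0,0.002],0],[[0,0,0],[0,0,0],0],[[0,0,0],[0,0,0],0]]}}

```text
clock: 64.27
position: [503.9, 378.3, 73.6]
orientation: [0.0, 0.676, 0.737, 0.0]
wrist_force: [-0.9, -1.1, 2.0]
finger_gap: -0.1
```

{"name": "servo_tool", "arguments": {"increments": [[[0,0,0],[0,0,0.0015],0],[[0,0,0],[0,0,0.001],0],[[0,0,0],[0,0,0],0]]}}

```text
clock: 64.52
position: [504.2, 378.4, 72.8]
orientation: [0.001, 0.676, 0.737, 0.001]
wrist_force: [-4.8, -3.5, 18.2]
finger_gap: 0.3
```

```bash
python3 -c "
from m import *
info()"
```

```text
t 64.52 p [504.2 378.4  72.8] psi 1.656 z [ 0.002 -0.    -1.   ] q [ 0.529  0.607 -0.087  0.875 -0.001  0.443] F [-4.8 -3.5 18.2] T [-0.89  0.96 -0.07] gap 0.3
```

The force rose to 18 N at 72.8 mm, which is the lever's stop. Lift off straight up and check the beakers and lever by image difference.

{"name": "servo_tool", "arguments": {"increments": [[[0,0,0],[0,0,-0.01],0],[[0,0,0],[0,0,-0.03],0],[[0,0,0],[0,0,-0.035],0],[[0,0,0],[0,0,-0.035],0],[[0,0,0],[0,0,-0.035],0]]}}

```text
clock: 64.93
position: [503.4, 378.3, 217.6]
orientation: [0.0, 0.676, 0.737, 0.0]
wrist_force: [1.5, 0.4, -1.1]
finger_gap: 0.0
```

{"name": "servo_tool", "arguments": {"increments": [[[0,0,0],[-0.0254,-0.0164,0],0],[[0,0,0],[-0.0254,-0.0164,0],0],[[0,0,0],[-0.0254,-0.0164,0],0],[[0,0,0],[-0.0254,-0.0164,0],0],[[0,0,0],[-0.0254,-0.0164,0],0]]}}

```text
clock: 65.35
position: [432.0, 243.8, 216.0]
orientation: [0.001, 0.676, 0.737, 0.0]
wrist_force: [0.8, -0.6, 0.5]
finger_gap: -0.1
```

{"name": "servo_tool", "arguments": {"increments": [[[0,0,0],[-0.012,-0.0164,0],0],[[0,0,0],[0,-0.02,0],0],[[0,0,0],[0,0,0],0],[[0,0,0],[0,0,0],0]]}}

```text
clock: 65.68
position: [397.4, 229.8, 216.4]
orientation: [0.001, 0.676, 0.737, 0.001]
wrist_force: [1.2, 0.8, 0.4]
finger_gap: -0.2
```

Run:
```python
from m import *
info()
a=snap('top','t7').astype(int);b=cv2.imread('pics/t6.png')[:,:,::-1].astype(int)
D=np.abs(a-b).max(2)
for n,(x0,x1,y0,y1) in dict(tray=(195,282,165,236),yellow=(200,232,168,196),orange=(238,268,175,202),red=(215,247,198,222),knob=(274,292,221,236),cyl=(298,325,108,142),jerry=(205,285,98,152)).items():
    d=D[y0:y1,x0:x1];print(n,'diff>40 px',(d>40).sum(),'of',d.size)
m=(a[:,:,0]>170)&(a[:,:,1]<70)&(a[:,:,2]<70);m[:,200:]=0
v,u=np.nonzero(m);print('pad px',u.mean(),v.mean(),len(u),'expect down',proj('top',[[507.5,378,72]]),'up',proj('top',[[507.5,378,151]]))
```

```text
t 65.68 p [397.4 229.8 216.4] psi 1.656 z [ 0.002  0.    -1.   ] q [ 3.650e-01  1.740e-01 -3.470e-01  1.048e+00 -1.000e-03  2.800e-01] F [1.2 0.8 0.4] T [ 0.02 -0.04  0.06] gap -0.2
tray diff>40 px 856 of 6177
yellow diff>40 px 20 of 896
orange diff>40 px 0 of 810
red diff>40 px 0 of 768
knob diff>40 px 226 of 270
cyl diff>40 px 0 of 918
jerry diff>40 px 0 of 4320
pad px 183.6 210.8 40 expect down [[183.43336367 210.99951127]] up [[176.23769175 209.65890453]]
```

The pad matches its "down" position and the beakers have not moved. The difference at the knob is probably the arm or its shadow, so I check the knob in the scene view, which is unobstructed.

Run:
```python
from m import *
a=snap('scene','s8');b=cv2.imread('pics/s7.png')[:,:,::-1]
def knob(i):
    c=i[180:205,325:355].astype(int);m=(c[:,:,0]>90)&(c[:,:,0]>2*c[:,:,1]);v,u=np.nonzero(m);return u.mean()+325,v.mean()+180,len(u),np.cov(u,v).round(1).tolist()
print(knob(b));print(knob(a));t=cv2.imread('pics/t7.png');print(t[228,275:292:4].tolist())
```

```text
(np.float64(338.14102564102564), np.float64(193.64102564102564), 78, [[10.0, -3.8], [-3.8, 5.7]])
(np.float64(337.92), np.float64(194.2), 75, [[9.4, -2.5], [-2.5, 4.7]])
[[128, 132, 136], [62, 68, 121], [28, 30, 126], [98, 103, 119], [81, 57, 44]]
```

```bash
python3 -c "
from station import *
print(sign_off())"
```

```text
the job is handed in; nothing more can be done
None
```

I finished every step in the required order and handed the job in at about 66 s of the 210 s allowed; no verdict was reported.

- **Foot:** I screwed it down by 3.46 rad until the torque jumped to 0.55 N m at the stop, with the tray still empty.
- **Beakers:** Three were present: red, yellow and orange (beaker1, 2 and 4). I laid each on its side, regrasped it and stood it mouth down on the tray. In the stand frame the centres are at about (-32, -1), (46, 60) and (49, -64) mm, all inside the tray limits, and none are stacked.
- **Lever:** I pressed it last. The force rose to 18 N at 72.8 mm, which is its stop, and it stayed down afterwards.

**Last checks:**
- **Lever pad:** it was at (183.6, 210.8) pixels, against (183.4, 211.0) expected for fully down.
- **Beakers and bystanders:** an image comparison showed no sign that the beakers, the cylinder or the jerrycan had moved.
- **Knob:** the top-view comparison disagreed there (226 of 270 pixels changed), most likely from the arm's shadow. The scene camera shows the knob within about 0.6 pixel of its earlier position, so I take the foot as still down.

Two joints came close to their limits on the way. Joint 3 reached -1.298 against a limit of -1.3 rad, but no reading was past its range.

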